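# Clip the spice ledge into its worktop rail and put the mill on it

## Task

Push the loose oak spice ledge back along its base plate into the aluminium rail until the roller catch at each end has snapped in and its whole back edge lies flush against the rail; press gently, never with more than 30 N, and leave it about centred on the rail. Then stand the copper-coloured pepper mill upright on the docked ledge, let go, and leave the green mug, the little bowl and the tin where they are.

Things in the scene. Friction and masses are not known exactly. Their poses are not given: they have to be found in the camera images.
- rail: Fixed 3 mm steel plate, x -208 to +38 mm, 300 mm wide, with an aluminium rail 290 mm long (y axis, to the left) and 43 mm high at its back. Origin on the worktop, mid-length, in the rail's upright stop face, which looks to -x, towards the robot. A hood overhangs the stop face: x -20 to 0 mm, z 16 to 43 mm, open in front and below, with two roller catches (brass screws on top).
- rail_catch_left (a point): Left catch: a free-turning 6 mm roller on a vertical spring under the hood, 5.5 mm in front of the stop face, 90 mm left of the rail's middle. The bead on the ledge's back edge must push it up and pass under. That end of the ledge meets it 7 mm before home, where 12 to 20 N pressed in line with it are needed; the force then falls away, the end snaps home and the catch keeps it.
- rail_catch_right (a point): Right catch: the same roller, 90 mm right of the rail's middle. Each catch holds only its own end of the ledge: pressing one end alone leaves the other out. Pressing in the middle of the ledge must beat both springs at once.
- ledge: Loose oak tray 260 mm long (y axis), 92 mm deep, 0.6 kg, sliding on nylon glides on the base plate, askew. Origin under its centre; x points to its back edge, at the rail. Front board: outer face x = -46 mm, 36 mm high, 8 mm thick. Tray floor 14 mm high, x -38 to +22 mm; end boards 26 mm high at y = +-126 mm. Home: parallel to the rail, origin 46 mm in front of and 3 mm above the rail's.
- ledge_back_left (a point): Back of the ledge's bead, 90 mm left of its middle (ledge frame 46, 90, 5.5 mm). The bead is a 7 mm round aluminium edge, 2 to 9 mm above its underside, along the whole back, on a thin tongue behind the tray floor. Home when this point lies in the rail's stop face (rail x = 0).
- ledge_back_right (a point): The same, 90 mm right of the middle (ledge frame 46, -90, 5.5 mm).
- mill: Copper-coloured pepper mill with a small steel knob on top, 44 mm across at foot and crown, 38 mm at the waist (52 to 79 mm up), 121 mm high, 0.3 kg, standing free at the right of the ledge. Origin at the centre of its underside, z up.
- mug_1: Green mug, 86 x 118 x 96 mm, bystander behind at the right. Origin at the middle of its underside.
- pinch_bowl: Small white marble bowl of coarse salt, 76 mm across, 38 mm high, bystander behind the rail. Origin at the middle of its underside.
- tin_1: Green food tin, 75 mm across, 58 mm high, bystander at the right. Origin at the middle of its underside.
Not all that is in view belongs to the job. What is shaped like the mill but yellow is not meant.

How it is judged:
On the way, in this order (a step that is already met when the one before it is completed fails the run):
1. both ends of the ledge are snapped home against the rail (within 2.5 mm), the ledge flat and centred within 35 mm (x of each of ledge_back_left, ledge_back_right in the frame of rail above -0.0025 m and y of ledge in the frame of rail between -0.035 and 0.035 m and angle between ledge's own z axis and vertical below 0.05 rad), for 0.3 s.
2. the mill stands upright on the floor of the ledge (x of mill in the frame of ledge between -0.03 and 0.015 m and y of mill in the frame of ledge between -0.112 and 0.112 m and z of mill in the frame of ledge between 0.01 and 0.019 m and angle between mill's own z axis and vertical below 0.1 rad), for 0.2 s.
At the end, for the whole second after the job is handed in: Both back points of the ledge within 2.5 mm of the rail's stop face, the ledge flat and within 35 mm of centred along the rail; the mill upright (within 0.1 rad) and at rest on the ledge's tray floor, inside its boards (all of step 1 and all of step 2 and linear speed of each of mill, ledge below 0.02 m/s); the robot touches nothing.
It fails at once if the robot presses the ledge with more than 30 N (contact force between any of the fingers, the arm and ledge above 30 N).
It fails at once if the pepper mill is tipped over (angle between mill's own z axis and vertical above 0.6 rad).
It fails at once if the green mug, the little bowl or the tin is moved by more than 20 mm (distance of any of mug_1, pinch_bowl, tin_1 from where it was at the start of the episode above 0.02 m).
It also fails if it takes over 72 s, if anything falls off the work surface, if the arm or the gripper's body presses on something with over 40 N, if the wrist force passes 120 N, or if a joint passes its speed limit or range.

## Robot

A 7-joint arm with a two-finger parallel gripper is mounted at the origin on a cart in front of the work surface, level with it; the furniture and walls round the work are solid. World frame = base frame: x ahead of the robot, y to its left, z up, the work surface at z = 0. Lengths are in m, angles in rad, forces in N, time in s.
With the tool pointing down it reaches from about 0.425 to 0.95 m from the base axis. Payload 4.7 kg.
Tool frame: the origin (TCP) lies at the very end of the fingers, on their centre line; the grasp point (between the pads) lies arm.grip_depth behind it (arm.grip_depth is the distance from the TCP to the grasp point, in m); z points along the fingers, y is the line along which they close (so a half turn about z gives the same grasp; the last joint's range is limited). The gripper opens to 87 mm and grips with 3 to 60 N. Pads are 19 mm wide; open, the fingers measure 117 mm over their backs; the gripper's body (75 mm by 190 mm) begins 51 mm behind the grasp point.
Start: joints at [1.258, 0.469, -0.049, 1.532, 0.024, 1.141, -0.082], TCP at [0.189, -0.648, 0.194] pointing down, gripper open.
Joint ranges: [-2.59, 2.59], [-0.33, 1.99], [-1.39, 1.29], [0.1, 2.45], [-1.04, 4.18], [0.21, 1.99], [-2.66, 2.66]. Speed limits (rad/s): [2.57, 2.57, 3.14, 3.14, 3.14, 3.14, 3.14].

## Interface

Orientations are given as a rotation vector (axis times angle).
In Python, from rig import arm gives the robot as it stands.
- The arm moves only by the shell command python3 -m handwheel 'ROWS' [FORCE]. ROWS is JSON, a list of rows, each an object with "twist": the turn, a rotation vector about the tool's x, y, z in degrees, a list of three; "delta_pos": the shift along the tool's x, y, z in m, a list of three; "grip": the opening, from -1 (shut) to 1 (fully open). In form: [{"twist": [rx, ry, rz], "delta_pos": [dx, dy, dz], "grip": grip}, ...]. A call has 1 to 10 rows; each row is the pose to reach, as a shift and turn from the pose commanded when the call began, along the tool's axes at that moment; what a row does not reach only later rows make up. A row lasts 1/8 s, in which the tool goes at most 62.5 mm and 10.7 degrees, less where a joint would pass 70% of its speed; a pose out of reach is approached as far as the arm can. A call with a gripper value outside its range is refused whole. The fingers move at their own pace and stop on an object; FORCE is the grip in N (left out, the last holds). Time passes only in rows, so rows that repeat a pose let the fingers close. It gives the time, the measured TCP pose, the force, the opening and the grip force at its end, in the units of the state.
- arm.state(): the state, without advancing time (a new reading comes with each control period).
- arm.read_camera(name): name is "side" or "top" or "wrist"; returns the picture (480x640x3 uint8, red, green, blue); there is no depth.
- arm.camera_model(name): a dict with "camera_matrix" (3x3 intrinsics, pixels), "k1" (the pictures are not rectified: a ray, as slopes to the right and down, at radius r is drawn at 1 + k1 r^2 times it, then the intrinsics apply), "xyz" and "rotation" of the camera in the world. Camera axes: x right, y up, looking along -z (the intrinsics and any distortion apply to the point x, -y, -z); pixel columns grow to the right and rows downward; lengths in m; the calibration is good to about 2 mm. A picture is of the moment at which its call begins: read the wrist's pose just before it. camera_model takes no time and is no camera call; for the wrist camera it gives the pose at the moment of the call.
- arm.close_job(): hands the job in; it is judged then, once.
Trained networks look in the newest picture that a camera, given by its name, has taken for a name from the list of things; names that differ only in an ending like _2 or _b are one class to them, and where a whole thing is asked for, a point or a joint stands for the part that bears it (a point fixed in the world has none). Each returns a list of dicts, best first, with "confidence" (0 to 1); they miss things now and then, are a little off and sometimes report something else, mostly with a low value. They report only what shows in the picture. A call takes as long as a camera call. They do not tell look-alikes from the thing itself.
- arm.spot_in(camera, target): "centre" ([x, y, z] in m, in the coordinates of the camera as it stood for that picture, good to about 4 mm: the middle of the surface that is visible of it).
The state is a dict: "clock": time; "joint_pos": joint angles; "qd": joint speeds; "tau": joint torques, N m; "ee_pos": TCP position; "ee_rot": TCP orientation; "force": force on the tool from outside, world axes, zero at the start; "torque": the same for the moment, N m; "gripper_width": finger opening in m; "grasp_force": force on a finger pad.
Only numpy, scipy, OpenCV 4.12 (cv2) and the standard library are available. Lean on these libraries where they do the work, as an engineer would, in place of code of your own. Each camera call takes 0.05 s, during which the arm holds its last target. There are 200 camera calls.

## Working session

There is one attempt and no reset: what is moved stays moved. The work goes in short steps, Python scripts to look and compute and a shell command to move; the robot and the scene stay as the last step left them, time stands still between calls to the robot, and variables do not carry over. Pictures are saved under pics/ and viewed, at most 10 in all, crops included, and the job is handed in when it is done.

```bash
ls; mkdir -p pics; cat > h.py <<'E'
import numpy as np, cv2
from scipy.spatial.transform import Rotation as R
from rig import arm
def model(n):
    m=arm.camera_model(n); return m
def Rm(m):
    r=np.array(m["rotation"],float)
    return r if r.shape==(3,3) else R.from_rotvec(r).as_matrix()
def towld(m,p): return Rm(m)@np.array(p)+np.array(m["xyz"])
def pix(m,w):
    p=Rm(m).T@(np.array(w)-np.array(m["xyz"])); s=np.array([p[0],-p[1]])/-p[2]
    s=s*(1+m["k1"]*(s@s)); K=np.array(m["camera_matrix"]); return K[:2,:2]@s+K[:2,2]
def ray(m,uv,z):
    K=np.array(m["camera_matrix"]); d=np.linalg.solve(K[:2,:2],np.array(uv,float)-K[:2,2]); s=d.copy()
    for _ in range(20): s=d/(1+m["k1"]*(s@s))
    v=Rm(m)@np.array([s[0],-s[1],-1]); o=np.array(m["xyz"]); return o+v*(z-o[2])/v[2]
def snap(n,f=None):
    im=arm.read_camera(n)
    if f: cv2.imwrite(f"pics/{f}.png",im[:,:,::-1])
    return im
E
python3 - <<'E'
from h import *
np.set_printoptions(precision=4,suppress=True)
print(arm.state(), arm.grip_depth)
for n in ("top","side"):
    snap(n,n+"0"); m=model(n); print(n,m)
    for t in ("rail","rail_catch_left","rail_catch_right","ledge","ledge_back_left","ledge_back_right","mill","mug_1","pinch_bowl","tin_1"):
        for d in arm.spot_in(n,t)[:3]:
            w=towld(m,d["centre"]); print(t,round(d["confidence"],2),w,pix(m,w).round())
E
```

```text
pics
{'clock': 0.0, 'joint_pos': array([ 1.2581,  0.4694, -0.0486,  1.5337,  0.0241,  1.141 , -0.0823]), 'qd': array([ 0.0028,  0.0002, -0.0004,  0.0022, -0.0011, -0.0004,  0.0012]), 'tau': array([ -0.0006, -50.7967,  -0.0815, -23.615 ,  -0.0614,   0.0379,
         0.0002]), 'ee_pos': array([ 0.1888, -0.6474,  0.1928]), 'ee_rot': array([-3.1082, -0.4441,  0.0006]), 'force': array([-0.2124,  0.7307, -0.1522]), 'torque': array([-0.013 , -0.0002, -0.0282]), 'grasp_force': 0.0, 'gripper_width': 0.08679148918982114} 0.0187
top {'camera_matrix': array([[444.4416,   0.    , 316.7305],
       [  0.    , 444.4416, 240.445 ],
       [  0.    ,   0.    ,   1.    ]]), 'k1': -0.10350103659979618, 'xyz': array([ 0.4368, -0.0819,  0.9379]), 'rotation': array([ 0.1732, -0.1603, -1.46  ])}
rail 0.88 [0.6479 0.0249 0.0016] [277. 233.]
rail_catch_left 0.66 [0.6441 0.0233 0.0049] [277. 235.]
rail_catch_left 0.65 [0.818  0.0857 0.0221] [258. 154.]
rail_catch_right 0.94 [0.6459 0.0225 0.0069] [277. 234.]
ledge 0.78 [0.584  0.0229 0.0199] [273. 261.]
ledge_back_left 0.61 [0.5843 0.0191 0.019 ] [275. 261.]

[... 851 characters left out ...]
 0.0798] [360. 313.]
rail_catch_right 0.75 [ 0.6511 -0.0057  0.0003] [300. 225.]
ledge 0.67 [0.5746 0.0064 0.0183] [263. 228.]
ledge_back_left 0.91 [0.575  0.0042 0.0199] [264. 228.]
ledge_back_left 0.32 [ 0.6866 -0.3313  0.0525] [432. 308.]
ledge_back_right 0.79 [0.5732 0.0011 0.0194] [264. 229.]
ledge_back_right 0.65 [ 0.653  -0.0047 -0.    ] [301. 224.]
mill 0.96 [ 0.4506 -0.2012  0.0916] [255. 299.]
mill 0.92 [ 0.5748 -0.299   0.0787] [363. 313.]
mill 0.67 [ 0.4149 -0.2849  0.0824] [261. 354.]
mug_1 0.68 [ 0.7794 -0.266   0.0685] [448. 253.]
mug_1 0.58 [ 0.6461 -0.0067  0.0001] [299. 226.]
pinch_bowl 0.69 [0.8126 0.0877 0.0223] [341. 168.]
tin_1 0.57 [ 0.6881 -0.3303  0.0556] [432. 306.]
```

View pics/top0.png

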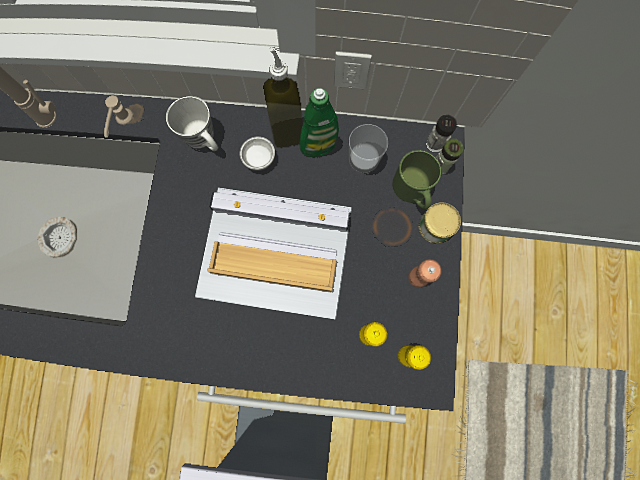

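View pics/side0.png

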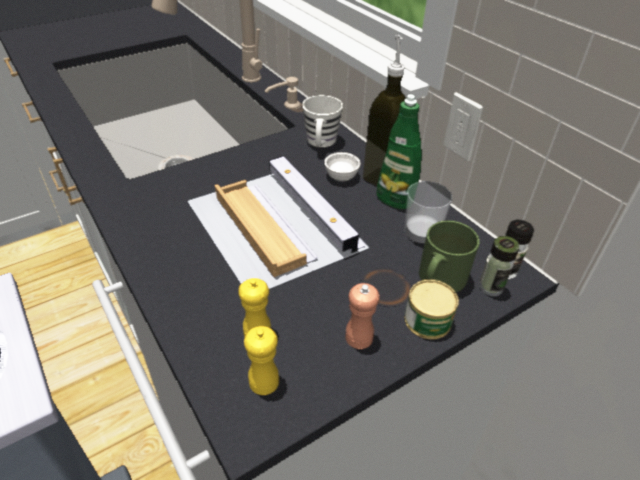

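Candidates for the mill: copper at top (430,271)/side (362,315); yellow at top (374,334) and (417,357), side (255,305) and (262,360). The copper one is meant. Both pictures also show the ledge at top (273,265), askew on its plate, and the rail with brass screws at (237,204) and (321,216). I'll check close crops of both.

```bash
python3 - <<'E'
import cv2, numpy as np
t=cv2.imread("pics/top0.png"); s=cv2.imread("pics/side0.png")
a=cv2.resize(t[180:325,190:360],None,fx=4,fy=4,interpolation=cv2.INTER_CUBIC); cv2.imwrite("pics/c1.png",a)
b=cv2.resize(s[270:360,320:470],None,fx=4,fy=4,interpolation=cv2.INTER_CUBIC); cv2.imwrite("pics/c2.png",b)
E
```

```text
(no output)
```

View pics/c1.png

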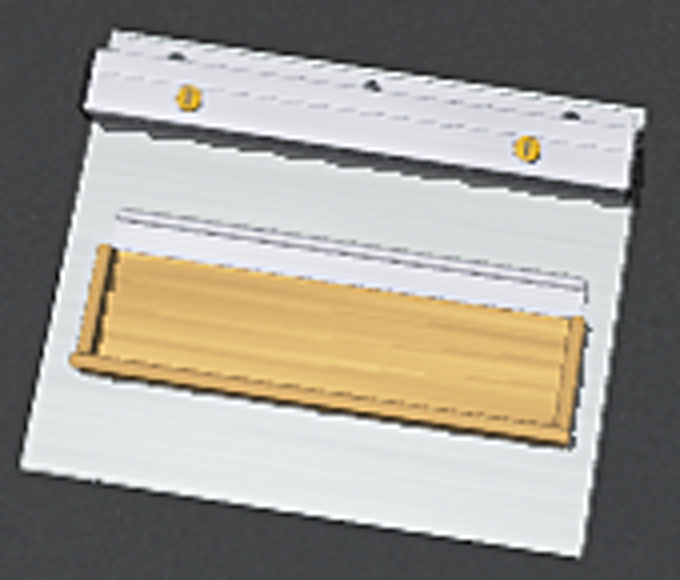

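View pics/c2.png

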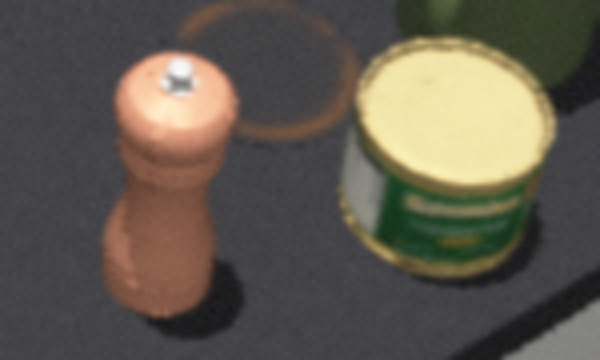

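```bash
cat > fit.py <<'E'
from h import *
from scipy.optimize import least_squares
def fit(m,pts,uv,z0,x0):
    pts=np.array(pts,float); uv=np.array(uv,float)
    def W(p):
        c,s=np.cos(p[2]),np.sin(p[2]); return np.c_[p[0]+c*pts[:,0]-s*pts[:,1],p[1]+s*pts[:,0]+c*pts[:,1],z0+pts[:,2]]
    f=lambda p:(np.array([pix(m,w) for w in W(p)])-uv).ravel()
    r=least_squares(f,x0,loss="soft_l1",x_scale=[.01,.01,.01]); return r.x,r.fun.reshape(-1,2)
E
python3 - <<'E'
from fit import *
np.set_printoptions(precision=4,suppress=True)
m=model("top"); c=lambda a:np.array(a)/4+[190,180]
r,e=fit(m,[[-.208,.15,.003],[-.208,-.15,.003],[-.02,.145,.043],[-.02,-.145,.043],[-.0055,.09,.045],[-.0055,-.09,.045]],c([[22,467],[581,556],[88,107],[630,190],[188,97],[527,148]]),0,[.68,.03,-.0])
print("rail",r,e)
l,e=fit(m,[[-.046,.13,.036],[-.046,-.13,.036],[.022,.13,.026],[.022,-.13,.026]],c([[72,360],[570,440],[103,247],[582,320]]),.003,[.58,.02,-.05])
print("ledge",l,e)
rot=lambda a:np.array([[np.cos(a),-np.sin(a)],[np.sin(a),np.cos(a)]])
d=rot(r[2]).T@(l[:2]-r[:2]); print("ledge in rail",d,np.degrees(l[2]-r[2]),np.degrees(r[2]))
for y in(.09,-.09):
    w=l[:2]+rot(l[2])@[.046,y]; print("back",rot(r[2]).T@(w-r[:2]),"px",(pix(m,[*w,.0085+.0])-[190,180])*4)
# mill knob/foot
s=model("side")
print("mill foot side",ray(s,np.array([157,315])/4+[320,270],0),"top crown",ray(m,[429.5,271],.115),"knob side",ray(s,np.array([178,72])/4+[320,270],.119))
E
```

```text
rail [ 0.693   0.0194 -0.0501] [[-0.3966 -0.1178]
 [ 0.416   0.3072]
 [-1.0714  0.2526]
 [-0.1821  0.0742]
 [ 0.5224 -0.263 ]
 [ 0.4528 -0.3079]]
ledge [ 0.5847  0.0203 -0.0531] [[-0.6566  0.8525]
 [ 0.1961  1.0555]
 [-0.6584 -1.8086]
 [ 1.9182 -0.7957]]
ledge in rail [-0.1082 -0.0045] -0.1688691219115567 -2.8714767236447822
back [-0.0619  0.0853] px [189.9514 216.375 ]
back [-0.0624 -0.0947] px [520.2928 268.0433]
mill foot side [ 0.5722 -0.3043  0.    ] top crown [ 0.5799 -0.2827  0.115 ] knob side [ 0.5822 -0.2886  0.119 ]
```

The crop confirms a copper mill with a steel knob, knob at side (364,288), tin beside it at (433,308), both clear of each other. The ledge lies about 62 mm short of home and nearly parallel.

```bash
cat > go.py <<'E'
import sys
from h import *
np.set_printoptions(precision=4,suppress=True)
RX,RY,RA=.693,.0194,-.0501
def rail2w(x,y,z): c,s=np.cos(RA),np.sin(RA); return np.array([RX+c*x-s*y,RY+s*x+c*y,z])
def w2rail(w): c,s=np.cos(RA),np.sin(RA); d=np.array(w)[:2]-[RX,RY]; return np.array([c*d[0]+s*d[1],-s*d[0]+c*d[1]])
def delta(w,yaw=RA):
    st=arm.state(); r=R.from_rotvec(st["ee_rot"]); 
    tgt=R.from_matrix(np.array([[np.cos(yaw),np.sin(yaw),0],[np.sin(yaw),-np.cos(yaw),0],[0,0,-1]]).T.T)
    print("delta",r.inv().apply(np.array(w)-st["ee_pos"]),"twist",np.degrees((r.inv()*tgt).as_rotvec()),"rail xy",w2rail(st["ee_pos"]),"z",st["ee_pos"][2],"F",st["force"])
if __name__=="__main__":
    a=[float(v) for v in sys.argv[2:5]]
    delta(rail2w(*a) if sys.argv[1]=="r" else np.array(a))
E
python3 go.py r -.195 -.004 .193
```

```text
delta [ 0.4851 -0.5597  0.0009] twist [ 0.0033 -0.0028 19.13  ] rail xy [-0.4699 -0.6918] z 0.19388159325782123 F [-0.4827  0.5306 -0.3022]
```

```bash
G='{"twist":[0,0,19.1],"delta_pos":[0.485,-0.56,0],"grip":-1}'; python3 -m handwheel '[{"twist":[0,0,0],"delta_pos":[0.05,-0.05,0],"grip":-1},{"twist":[0,0,5],"delta_pos":[0.1,-0.1,0],"grip":-1},{"twist":[0,0,10],"delta_pos":[0.15,-0.15,0],"grip":-1},{"twist":[0,0,15],"delta_pos":[0.18,-0.21,0],"grip":-1},{"twist":[0,0,19.1],"delta_pos":[0.22,-0.25,0],"grip":-1},{"twist":[0,0,19.1],"delta_pos":[0.26,-0.3,0],"grip":-1},{"twist":[0,0,19.1],"delta_pos":[0.3,-0.35,0],"grip":-1},{"twist":[0,0,19.1],"delta_pos":[0.35,-0.4,0],"grip":-1},{"twist":[0,0,19.1],"delta_pos":[0.39,-0.45,0],"grip":-1},{"twist":[0,0,19.1],"delta_pos":[0.43,-0.5,0],"grip":-1}]' 20; python3 go.py r -.195 -.004 .1
```

```text
clock: 2.35
ee_pos: [0.4486, -0.079, 0.1944]
ee_rot: [3.14, -0.078, 0.002]
force: [-0.3, -1.3, 0.5]
gripper_width: 0.0017
grasp_force: 0.0
delta [ 0.044  -0.1065  0.0944] twist [ 0.032  -0.086   0.0095] rail xy [-0.2392 -0.1105] z 0.19435825349916985 F [-0.3486 -1.2802  0.4861]
```

```bash
python3 -m handwheel '[{"twist":[0,0,0],"delta_pos":[0.03,-0.07,0],"grip":-1},{"twist":[0,0,0],"delta_pos":[0.03,-0.07,0.05],"grip":-1},{"twist":[0,0,0],"delta_pos":[0.03,-0.07,0.05],"grip":-1},{"twist":[0,0,0],"delta_pos":[0.03,-0.07,0.05],"grip":-1},{"twist":[0,0,0],"delta_pos":[0.03,-0.07,0.05],"grip":-1}]'; python3 go.py r -.195 -.004 .017
```

```text
clock: 2.98
ee_pos: [0.4822, -0.0136, 0.1454]
ee_rot: [3.14, -0.082, 0.005]
force: [0.0, 0.6, 0.9]
gripper_width: 0.0002
grasp_force: 0.0
delta [ 0.0135 -0.0396  0.1284] twist [ 0.0388 -0.1702 -0.1061] rail xy [-0.2089 -0.0435] z 0.145425691384627 F [0.0126 0.5912 0.8898]
```

```bash
python3 -m handwheel '[{"twist":[0,0,0],"delta_pos":[0.013,-0.04,0.05],"grip":-1},{"twist":[0,0,0],"delta_pos":[0.013,-0.04,0.09],"grip":-1},{"twist":[0,0,0],"delta_pos":[0.013,-0.04,0.12],"grip":-1},{"twist":[0,0,0],"delta_pos":[0.013,-0.04,0.125],"grip":-1},{"twist":[0,0,0],"delta_pos":[0.013,-0.04,0.125],"grip":-1},{"twist":[0,0,0],"delta_pos":[0.013,-0.04,0.125],"grip":-1}]'; python3 go.py r -.165 -.004 .02
```

```text
clock: 3.72
ee_pos: [0.4977, 0.0268, 0.0205]
ee_rot: [-3.141, 0.079, -0.005]
force: [-0.1, 0.3, 0.5]
gripper_width: 0.0003
grasp_force: 0.0
delta [0.0305 0.0016 0.0006] twist [-0.0055 -0.1934 -0.0139] rail xy [-0.1955 -0.0024] z 0.020474419156118168 F [-0.0746  0.2532  0.464 ]
```

```bash
python3 -m handwheel '[{"twist":[0,0,0],"delta_pos":[0.01,0,0],"grip":-1},{"twist":[0,0,0],"delta_pos":[0.018,0,0],"grip":-1},{"twist":[0,0,0],"delta_pos":[0.022,0,0],"grip":-1},{"twist":[0,0,0],"delta_pos":[0.026,0,0],"grip":-1},{"twist":[0,0,0],"delta_pos":[0.03,0,0],"grip":-1},{"twist":[0,0,0],"delta_pos":[0.034,0,0],"grip":-1},{"twist":[0,0,0],"delta_pos":[0.038,0,0],"grip":-1},{"twist":[0,0,0],"delta_pos":[0.042,0,0],"grip":-1},{"twist":[0,0,0],"delta_pos":[0.046,0,0],"grip":-1},{"twist":[0,0,0],"delta_pos":[0.05,0,0],"grip":-1}]'; python3 - <<'E'
from go import *
im=snap("top"); cv2.imwrite("pics/c3.png",cv2.resize(im[180:325,190:360,::-1],None,fx=4,fy=4,interpolation=cv2.INTER_CUBIC))
delta(rail2w(-.11,-.004,.02))
E
```

```text
clock: 4.97
ee_pos: [0.5464, 0.0245, 0.0188]
ee_rot: [3.141, -0.078, 0.0]
force: [0.4, -0.4, 0.0]
gripper_width: 0.0004
grasp_force: 0.0
delta [ 0.036   0.0018 -0.0011] twist [-0.0086 -0.05    0.0182] rail xy [-0.146  -0.0022] z 0.01891400172318731 F [ 0.4959  1.0717 -0.1489]
```

View pics/c3.png

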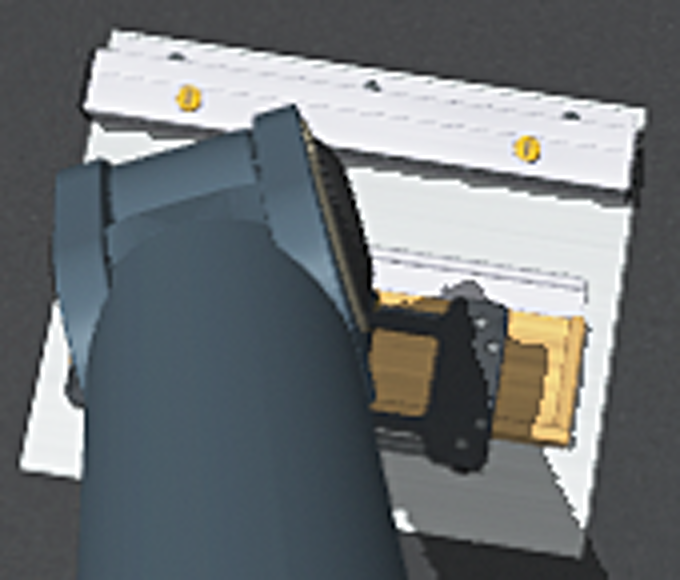

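The ledge's right end is still at crop (570,445)/(586,280), so it has not visibly moved; the arm hides the contact. I'll check from the side.

```bash
python3 - <<'E'
from go import *
im=snap("side"); cv2.imwrite("pics/c4.png",cv2.resize(im[140:290,180:380,::-1],None,fx=4,fy=4,interpolation=cv2.INTER_CUBIC))
s=model("side");st=arm.state();print(pix(s,st["ee_pos"]),(pix(s,st["ee_pos"])-[180,140])*4)
E
```

```text
[245.3409 227.3976] [261.3636 349.5905]
```

View pics/c4.png

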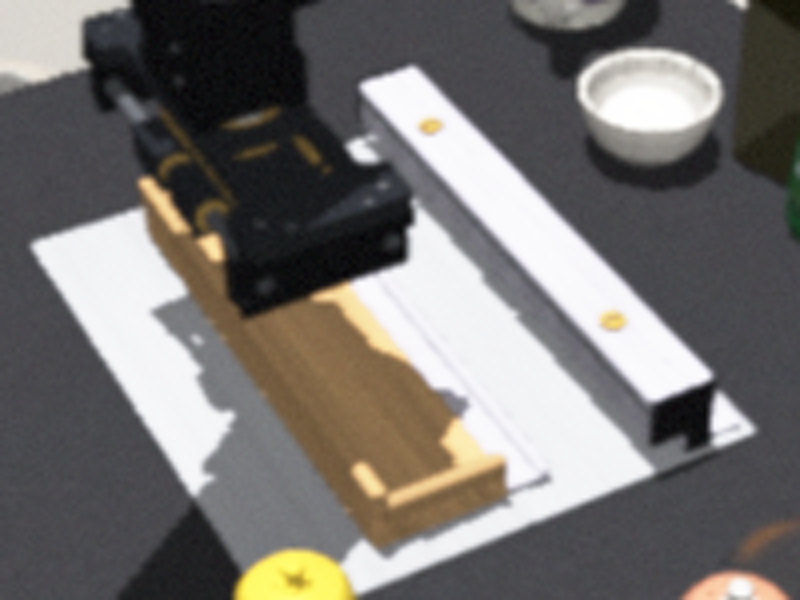

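```bash
python3 - <<'E'
from go import *
s=model("side");st=arm.state();r=R.from_rotvec(st["ee_rot"])
a=cv2.imread("pics/side0.png")[140:290,180:380]; a=cv2.resize(a,None,fx=3,fy=3)
b=cv2.resize(cv2.imread("pics/c4.png"),(600,450))
def pj(w): return tuple(((pix(s,w)-[180,140])*3).astype(int).tolist())
for im in (a,b):
    for z in (.003,.039):
        q=[pj(rail2w(x-.1085,y-.0045,z)) for x,y in((-.046,.13),(-.046,-.13),(.022,-.13),(.022,.13))]
        cv2.polylines(im,[np.array(q)],True,(255,0,0) if z<.01 else (0,255,0),1)
for z in (0,-.06):
    q=[pj(st["ee_pos"]+r.apply([x,y,z])) for x,y in((-.0095,.015),(.0095,.015),(.0095,-.015),(-.0095,-.015))]
    cv2.polylines(b,[np.array(q)],True,(0,0,255),1)
q=[pj(st["ee_pos"]+r.apply([x,y,-.07])) for x,y in((-.0375,.095),(.0375,.095),(.0375,-.095),(-.0375,-.095))]
cv2.polylines(b,[np.array(q)],True,(255,255,0),1)
cv2.imwrite("pics/c5.png",np.hstack([a[:, 60:460],b[:,60:460]]))
E
```

```text
(no output)
```

View pics/c5.png

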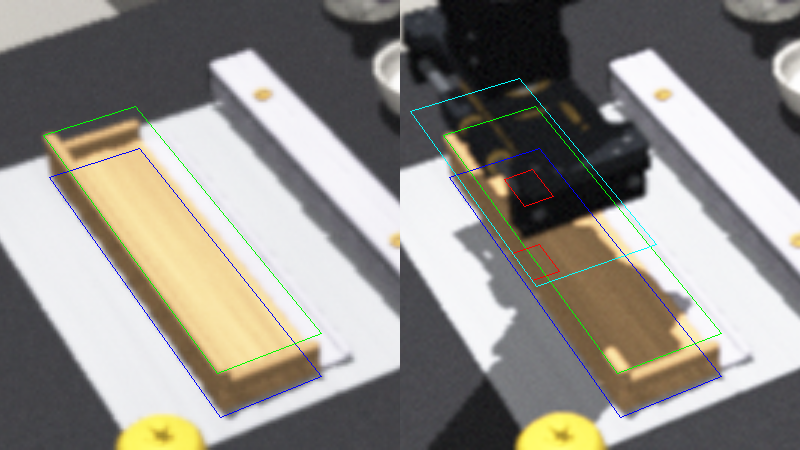

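```bash
python3 - <<'E'
from go import *
s=model("side");t=model("top");st=arm.state()
for z in (.09,.11,.13,.15,.17): print(z,"side nearest low corner",ray(s,[237.3,219],z)[:2],"right low corner",ray(s,[283.3,196.7],z)[:2],"top front-right",ray(t,[306.5,297.5],z)[:2],"top back-right",ray(t,[314,253],z)[:2])
print(st["ee_pos"],st["joint_pos"])
w=model("wrist"); print(w["xyz"],w["rotation"]); snap("wrist","w1")
for n in("ledge","rail","pinch_bowl"):
    for d in arm.spot_in("wrist",n)[:1]: print(n,d["confidence"],towld(w,d["centre"]))
E
```

```text
0.09 side nearest low corner [ 0.5118 -0.0241] right low corner [ 0.6108 -0.012 ] top front-right [ 0.5091 -0.0572] top back-right [ 0.5963 -0.0624]
0.11 side nearest low corner [ 0.5025 -0.0463] right low corner [ 0.598  -0.0346] top front-right [ 0.5074 -0.0578] top back-right [ 0.5925 -0.0628]
0.13 side nearest low corner [ 0.4931 -0.0684] right low corner [ 0.5852 -0.0572] top front-right [ 0.5057 -0.0584] top back-right [ 0.5888 -0.0633]
0.15 side nearest low corner [ 0.4838 -0.0906] right low corner [ 0.5724 -0.0798] top front-right [ 0.504 -0.059] top back-right [ 0.585  -0.0637]
0.17 side nearest low corner [ 0.4745 -0.1128] right low corner [ 0.5597 -0.1024] top front-right [ 0.5023 -0.0596] top back-right [ 0.5812 -0.0642]
[0.5467 0.0245 0.0189] [ 0.1809  0.5143 -0.3904  1.9747  0.2926  0.7063 -2.009 ]
[0.6234 0.0206 0.2097] [-0.2169  0.2284 -1.6097]
ledge 0.55 [0.5849 0.0188 0.0158]
rail 0.76 [0.6565 0.0268 0.0043]
```

View pics/w1.png

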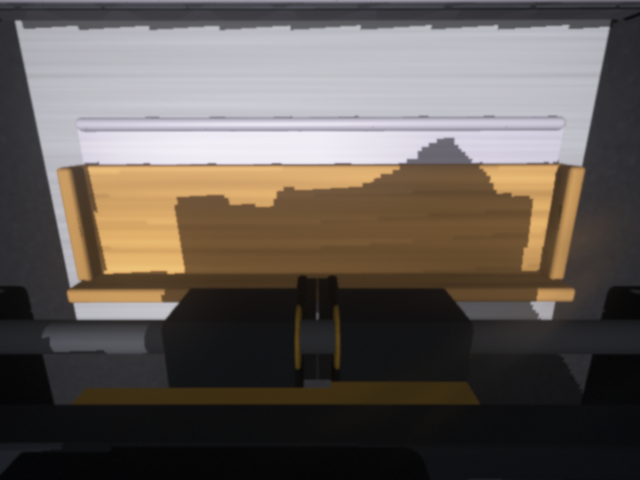

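```bash
python3 - <<'E'
from go import *
w=model("wrist");st=arm.state();r=R.from_rotvec(st["ee_rot"])
for z in(0,-.02,-.04,-.06): print(z,[pix(w,st["ee_pos"]+r.apply([x,0,z])).round(1) for x in(-.0095,0,.0095)])
for z in (.003,.039): print(z,[pix(w,rail2w(x-.1085,y-.0045,z)).round(1) for x,y in((-.046,.13),(-.046,-.13))])
print("tray corner",[pix(w,rail2w(x-.1085,y-.0045,.017)).round(1) for x,y in((-.038,.122),(-.038,-.122))])
print("bead",[pix(w,rail2w(.046-.1085,y-.0045,.0085)).round(1) for y in (.09,-.09)], "plate fl",pix(w,rail2w(-.208,.15,.003)))
E
```

```text
0 [array([317. , 290.9]), array([316.9, 275.3]), array([316.9, 259.3])]
-0.02 [array([316.9, 307.1]), array([316.9, 290.1]), array([316.9, 272.6])]
-0.04 [array([316.9, 327. ]), array([316.9, 308.3]), array([316.9, 289.1])]
-0.06 [array([316.9, 352. ]), array([316.9, 331.3]), array([316.9, 309.9])]
0.003 [array([106.3, 276.9]), array([535. , 276.8])]
0.039 [array([ 67.3, 303.7]), array([575.4, 303.5])]
tray corner [array([104.5, 273.1]), array([537.4, 273. ])]
bead [array([148.8, 116.8]), array([493.6, 116.7])] plate fl [ 81.6132 353.9229]
```

The wrist view shows the closed fingers at columns 298–340, with their tip at row 277, drawn over the front board (rows 280–300). So the tips are passing above the board, higher than the TCP reading of 0.019 suggests. I'll back off and probe down onto the plate to find where the tips really are.

```bash
python3 -m handwheel '[{"twist":[0,0,0],"delta_pos":[-0.01,0,0],"grip":-1},{"twist":[0,0,0],"delta_pos":[-0.03,0,0],"grip":-1},{"twist":[0,0,0],"delta_pos":[-0.04,0,0],"grip":-1},{"twist":[0,0,0],"delta_pos":[-0.04,0,0.004],"grip":-1},{"twist":[0,0,0],"delta_pos":[-0.04,0,0.008],"grip":-1},{"twist":[0,0,0],"delta_pos":[-0.04,0,0.012],"grip":-1},{"twist":[0,0,0],"delta_pos":[-0.04,0,0.012],"grip":-1},{"twist":[0,0,0],"delta_pos":[-0.04,0,0.012],"grip":-1}]'; python3 - <<'E'
from go import *
snap("wrist","w2"); delta(rail2w(-.11,-.004,.02))
w=model("wrist");st=arm.state();r=R.from_rotvec(st["ee_rot"])
print([pix(w,st["ee_pos"]+r.apply([x,0,0])).round(1) for x in(-.0095,0,.0095)])
print(arm.state()["gripper_width"])
im=cv2.imread("pics/w2.png"); print(im[250:420:6,308].tolist())
E
```

```text
clock: 6.28
ee_pos: [0.5064, 0.0266, 0.0068]
ee_rot: [-3.141, 0.078, -0.0]
force: [-0.5, 0.3, 0.1]
gripper_width: 0.0006
grasp_force: 0.0
delta [ 0.0768  0.0019 -0.0132] twist [-0.0042 -0.0084  0.0324] rail xy [-0.1868 -0.0022] z 0.006835883302176139 F [0.0685 0.5916 0.4085]
[array([316.9, 290.9]), array([316.9, 275.3]), array([316.8, 259.3])]
0.0002837502884759388
[[97, 94, 96], [98, 94, 95], [96, 94, 94], [100, 96, 96], [96, 92, 93], [22, 22, 23], [20, 19, 20], [19, 19, 19], [18, 18, 19], [16, 16, 17], [16, 16, 16], [16, 15, 16], [33, 32, 31], [40, 37, 37], [42, 40, 38], [45, 41, 40], [42, 39, 39], [35, 33, 33], [18, 17, 18], [19, 19, 20], [18, 19, 19], [18, 19, 20], [49, 45, 47], [29, 48, 60], [21, 48, 63], [19, 47, 62], [14, 14, 15], [15, 14, 15], [15, 14, 14]]
```

```bash
python3 -m handwheel '[{"twist":[0,0,0],"delta_pos":[0,0,0.002],"grip":-1},{"twist":[0,0,0],"delta_pos":[0,0,0.003],"grip":-1},{"twist":[0,0,0],"delta_pos":[0,0,0.004],"grip":-1},{"twist":[0,0,0],"delta_pos":[0,0,0.005],"grip":-1},{"twist":[0,0,0],"delta_pos":[0,0,0.005],"grip":-1},{"twist":[0,0,0],"delta_pos":[0,0,0.005],"grip":-1}]'; python3 go.py r -.11 -.004 .02
```

```text
clock: 7.08
ee_pos: [0.5062, 0.0265, 0.0019]
ee_rot: [3.141, -0.078, 0.0]
force: [0.3, 0.1, 0.1]
gripper_width: 0.0005
grasp_force: 0.0
delta [ 0.0769  0.0018 -0.0181] twist [ 0.0021 -0.0047  0.0323] rail xy [-0.1869 -0.0022] z 0.0018572093121861089 F [0.3328 0.1243 0.1429]
```

```bash
python3 -m handwheel '[{"twist":[0,0,0],"delta_pos":[0,0,0.001],"grip":-1},{"twist":[0,0,0],"delta_pos":[0,0,0.002],"grip":-1},{"twist":[0,0,0],"delta_pos":[0,0,0.003],"grip":-1},{"twist":[0,0,0],"delta_pos":[0,0,0.004],"grip":-1},{"twist":[0,0,0],"delta_pos":[0,0,0.004],"grip":-1}]'; python3 go.py r -.11 -.004 .02
```

```text
clock: 7.7
ee_pos: [0.5061, 0.0265, -0.0023]
ee_rot: [3.141, -0.078, -0.0]
force: [-0.7, 0.2, 0.1]
gripper_width: 0.0004
grasp_force: 0.0
delta [ 0.077   0.0018 -0.0223] twist [0.0039 0.0091 0.032 ] rail xy [-0.187  -0.0023] z -0.002257171409317367 F [-0.662   0.1959  0.1116]
```

```bash
python3 -m handwheel '[{"twist":[0,0,0],"delta_pos":[0,0,0.002],"grip":-1},{"twist":[0,0,0],"delta_pos":[0,0,0.004],"grip":-1},{"twist":[0,0,0],"delta_pos":[0,0,0.006],"grip":-1},{"twist":[0,0,0],"delta_pos":[0,0,0.008],"grip":-1},{"twist":[0,0,0],"delta_pos":[0,0,0.008],"grip":-1}]'; python3 - <<'E'
from go import *
delta(rail2w(-.11,-.004,.02))
im=snap("side");st=arm.state();r=R.from_rotvec(st["ee_rot"]);s=model("side")
c=cv2.resize(im[140:290,180:330,::-1],None,fx=4,fy=4,interpolation=cv2.INTER_CUBIC)
for z in (0,-.03):
    q=[((pix(s,st["ee_pos"]+r.apply([x,y,z]))-[180,140])*4).astype(int) for x,y in((-.0095,.015),(.0095,.015),(.0095,-.015),(-.0095,-.015))]
    cv2.polylines(c,[np.array(q)],True,(0,0,255),1)
cv2.imwrite("pics/c6.png",c)
E
```

```text
clock: 8.32
ee_pos: [0.5061, 0.0265, -0.0103]
ee_rot: [3.141, -0.078, -0.001]
force: [0.1, -0.2, 0.6]
gripper_width: 0.0003
grasp_force: 0.0
delta [ 0.0771  0.0018 -0.0304] twist [0.0042 0.0184 0.0359] rail xy [-0.1871 -0.0022] z -0.010344340678689654 F [ 0.0531 -0.1633  0.6116]
```

View pics/c6.png

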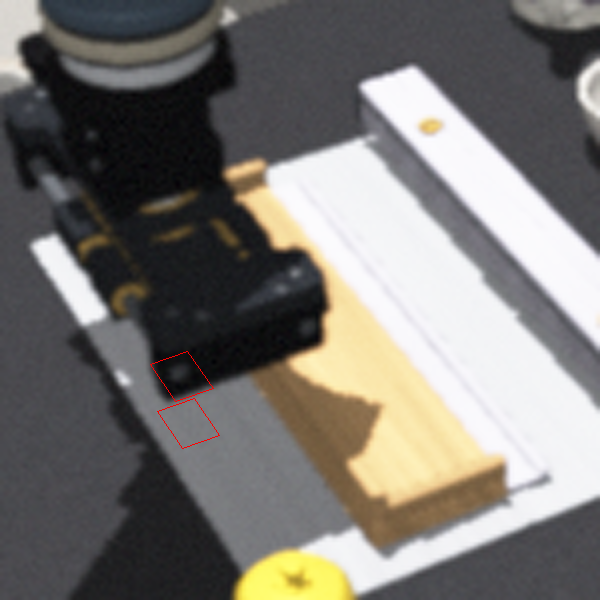

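The side view shows the hand at crop (240,300) hanging clearly above where the fingertips ought to be (red, (190,425)), and no finger is visible there. I'll keep probing down gently.

```bash
python3 -m handwheel '[{"twist":[0,0,0],"delta_pos":[0,0,0.002],"grip":-1},{"twist":[0,0,0],"delta_pos":[0,0,0.004],"grip":-1},{"twist":[0,0,0],"delta_pos":[0,0,0.006],"grip":-1},{"twist":[0,0,0],"delta_pos":[0,0,0.008],"grip":-1},{"twist":[0,0,0],"delta_pos":[0,0,0.008],"grip":-1}]'; python3 go.py r -.11 -.004 .02
```

```text
clock: 9.0
ee_pos: [0.5061, 0.0265, -0.0183]
ee_rot: [3.141, -0.078, -0.0]
force: [-0.6, 0.2, 0.5]
gripper_width: 0.0004
grasp_force: 0.0
delta [ 0.077   0.0018 -0.0384] twist [0.0047 0.0179 0.0301] rail xy [-0.187  -0.0023] z -0.018349382469581482 F [-0.627   0.245   0.4504]
```

```bash
python3 -m handwheel '[{"twist":[0,0,0],"delta_pos":[0,0,0.001],"grip":-1},{"twist":[0,0,0],"delta_pos":[0,0,0.002],"grip":-1},{"twist":[0,0,0],"delta_pos":[0,0,0.003],"grip":-1},{"twist":[0,0,0],"delta_pos":[0,0,0.004],"grip":-1},{"twist":[0,0,0],"delta_pos":[0,0,0.004],"grip":-1}]'; python3 go.py r -.11 -.004 .02
```

```text
clock: 9.62
ee_pos: [0.5061, 0.0265, -0.0222]
ee_rot: [3.141, -0.078, -0.0]
force: [-0.1, 0.1, 0.4]
gripper_width: 0.0003
grasp_force: 0.0
delta [ 0.077   0.0018 -0.0422] twist [0.0044 0.0072 0.0356] rail xy [-0.187  -0.0023] z -0.0222360512773982 F [-0.0549  0.1003  0.3914]
```

```bash
python3 -m handwheel '[{"twist":[0,0,0],"delta_pos":[0,0,-0.008],"grip":-1},{"twist":[0,0,0],"delta_pos":[0.008,0,-0.008],"grip":-1},{"twist":[0,0,0],"delta_pos":[0.014,0,-0.008],"grip":-1},{"twist":[0,0,0],"delta_pos":[0.018,0,-0.008],"grip":-1},{"twist":[0,0,0],"delta_pos":[0.022,0,-0.008],"grip":-1},{"twist":[0,0,0],"delta_pos":[0.025,0,-0.008],"grip":-1},{"twist":[0,0,0],"delta_pos":[0.028,0,-0.008],"grip":-1},{"twist":[0,0,0],"delta_pos":[0.031,0,-0.008],"grip":-1},{"twist":[0,0,0],"delta_pos":[0.034,0,-0.008],"grip":-1},{"twist":[0,0,0],"delta_pos":[0.037,0,-0.008],"grip":-1}]'; cat > led.py <<'E'
from go import *
# ledge pose from wrist image: bead line (bright->grey rows) and network
def ledge():
    m=model("top"); snap("top"); o=[]
    for t in("ledge",):
        for d in arm.spot_in("top",t)[:1]: o.append(w2rail(towld(m,d["centre"])))
    w=model("wrist"); im=snap("wrist")
    for d in arm.spot_in("wrist","ledge")[:1]: o.append(w2rail(towld(w,d["centre"])))
    return o
if __name__=="__main__": print(ledge()); delta(rail2w(-.11,-.004,-.014))
E
python3 led.py
```

```text
clock: 10.88
ee_pos: [0.5433, 0.0247, -0.0142]
ee_rot: [3.141, -0.078, -0.0]
force: [-0.9, -0.1, -1.4]
gripper_width: 0.0002
grasp_force: 0.3
[array([-0.0831, -0.0778]), array([-0.0901, -0.0071])]
delta [0.0395 0.0018 0.    ] twist [-0.008  -0.0485  0.0247] rail xy [-0.1495 -0.0022] z -0.014003487181287827 F [ 0.3375 -0.2562 -0.5417]
```

The ledge now moves with the fingers: it has gone from about −108 to −92 mm. I'll keep pushing.

```bash
python3 -m handwheel '[{"twist":[0,0,0],"delta_pos":[0.004,0,0],"grip":-1},{"twist":[0,0,0],"delta_pos":[0.008,0,0],"grip":-1},{"twist":[0,0,0],"delta_pos":[0.012,0,0],"grip":-1},{"twist":[0,0,0],"delta_pos":[0.016,0,0],"grip":-1},{"twist":[0,0,0],"delta_pos":[0.02,0,0],"grip":-1},{"twist":[0,0,0],"delta_pos":[0.024,0,0],"grip":-1},{"twist":[0,0,0],"delta_pos":[0.028,0,0],"grip":-1},{"twist":[0,0,0],"delta_pos":[0.031,0,0],"grip":-1},{"twist":[0,0,0],"delta_pos":[0.033,0,0],"grip":-1},{"twist":[0,0,0],"delta_pos":[0.033,0,0],"grip":-1}]'; python3 led.py; python3 -c "
from go import *
snap('wrist','w3')"
```

```text
clock: 12.32
ee_pos: [0.5765, 0.0231, -0.0141]
ee_rot: [-3.141, 0.078, -0.001]
force: [-0.7, 0.7, -0.1]
gripper_width: 0.0004
grasp_force: 0.0
[array([-0.0505, -0.0853]), array([-0.0636, -0.0077])]
delta [ 0.0068  0.0018 -0.0001] twist [ 0.0005 -0.0192  0.0331] rail xy [-0.1168 -0.0022] z -0.014114486242997777 F [ 0.1114  0.1456 -0.0839]
```

View pics/w3.png

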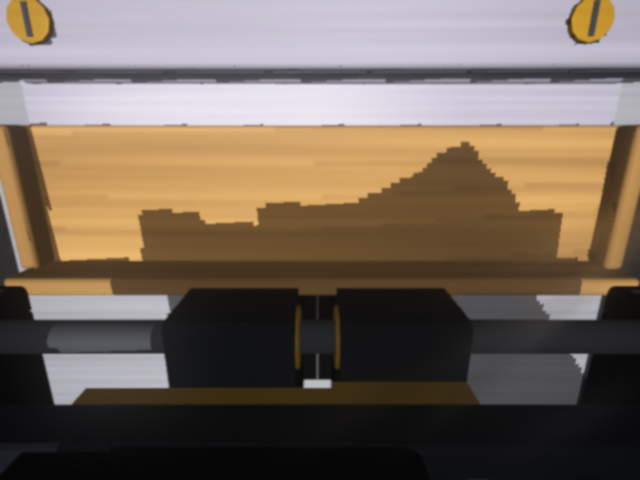

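The tenth picture shows the ledge square to the rail: its bead is just reaching the hood (row 80) and the board is ahead of the closed fingers at (318,290). I'll bring it to the rollers from the middle, gently.

```bash
python3 -m handwheel '[{"twist":[0,0,0],"delta_pos":[0.002,0,0],"grip":-1},{"twist":[0,0,0],"delta_pos":[0.004,0,0],"grip":-1},{"twist":[0,0,0],"delta_pos":[0.005,0,0],"grip":-1},{"twist":[0,0,0],"delta_pos":[0.006,0,0],"grip":-1},{"twist":[0,0,0],"delta_pos":[0.006,0,0],"grip":-1}]';python3 go.py r -.13 .09 -.014; python3 -m handwheel '[{"twist":[0,0,0],"delta_pos":[-0.01,0,0],"grip":-1},{"twist":[0,0,0],"delta_pos":[-0.012,-0.04,0],"grip":-1},{"twist":[0,0,0],"delta_pos":[-0.012,-0.08,0],"grip":-1},{"twist":[0,0,0],"delta_pos":[-0.012,-0.092,0],"grip":-1},{"twist":[0,0,0],"delta_pos":[-0.012,-0.092,0],"grip":-1},{"twist":[0,0,0],"delta_pos":[-0.012,-0.092,0],"grip":-1}]';python3 go.py r -.11 .09 -.014
```

```text
clock: 13.2
ee_pos: [0.5823, 0.0227, -0.0142]
ee_rot: [-3.141, 0.078, -0.001]
force: [0.5, 0.9, 0.5]
gripper_width: 0.0006
grasp_force: 0.1
delta [-0.0192 -0.0922 -0.0002] twist [-0.0005 -0.019   0.029 ] rail xy [-0.1107 -0.0022] z -0.014165888525931106 F [0.4801 0.9155 0.5427]
clock: 13.95
ee_pos: [0.5745, 0.1129, -0.0144]
ee_rot: [3.139, -0.081, -0.001]
force: [0.4, -0.3, 0.1]
gripper_width: 0.0005
grasp_force: 0.0
delta [ 0.013  -0.0025 -0.0004] twist [ 0.0994  0.0272 -0.0981] rail xy [-0.123   0.0875] z -0.014399063504271947 F [ 0.3535 -0.2673  0.1072]
```

```bash
python3 -m handwheel '[{"twist":[0,0,0],"delta_pos":[0.006,0,0],"grip":-1},{"twist":[0,0,0],"delta_pos":[0.01,0,0],"grip":-1},{"twist":[0,0,0],"delta_pos":[0.012,0,0],"grip":-1},{"twist":[0,0,0],"delta_pos":[0.013,0,0],"grip":-1},{"twist":[0,0,0],"delta_pos":[0.014,0,0],"grip":-1},{"twist":[0,0,0],"delta_pos":[0.015,0,0],"grip":-1},{"twist":[0,0,0],"delta_pos":[0.015,0,0],"grip":-1},{"twist":[0,0,0],"delta_pos":[0.015,0,0],"grip":-1}]';python3 go.py r -.1015 .09 -.014
```

```text
clock: 14.95
ee_pos: [0.5886, 0.1146, -0.0143]
ee_rot: [3.14, -0.077, -0.003]
force: [-4.8, -0.3, 3.1]
gripper_width: 0.0006
grasp_force: 2.5
delta [ 0.0075 -0.0001 -0.0003] twist [0.0274 0.1007 0.0487] rail xy [-0.109   0.0898] z -0.014298255181826008 F [-4.835  -0.2657  3.1481]
```

```bash
python3 -m handwheel '[{"twist":[0,0,0],"delta_pos":[0.0005,0,0],"grip":-1},{"twist":[0,0,0],"delta_pos":[0.001,0,0],"grip":-1},{"twist":[0,0,0],"delta_pos":[0.001,0,0],"grip":-1}]';python3 go.py r -.1015 .09 -.014
```

```text
clock: 15.32
ee_pos: [0.5889, 0.1147, -0.0143]
ee_rot: [3.14, -0.077, -0.005]
force: [-6.3, 0.3, 4.1]
gripper_width: 0.0005
grasp_force: 3.4
delta [ 0.0073 -0.0001 -0.0003] twist [0.0428 0.1816 0.0508] rail xy [-0.1088  0.0899] z -0.014306695070898871 F [-6.3092  0.3428  4.1099]
```

```bash
python3 -m handwheel '[{"twist":[0,0,0],"delta_pos":[0.0005,0,0],"grip":-1},{"twist":[0,0,0],"delta_pos":[0.001,0,0],"grip":-1},{"twist":[0,0,0],"delta_pos":[0.001,0,0],"grip":-1}]';python3 go.py r -.1015 .09 -.014
```

```text
clock: 15.7
ee_pos: [0.589, 0.1147, -0.0143]
ee_rot: [3.14, -0.077, -0.007]
force: [-7.5, 1.0, 6.1]
gripper_width: 0.0003
grasp_force: 4.3
delta [ 0.0072  0.     -0.0004] twist [0.0626 0.2717 0.0634] rail xy [-0.1087  0.09  ] z -0.014334533357057588 F [-7.4998  0.9937  6.0598]
```

```bash
python3 -m handwheel '[{"twist":[0,0,0],"delta_pos":[0.001,0,-0.001],"grip":-1},{"twist":[0,0,0],"delta_pos":[0.002,0,-0.002],"grip":-1},{"twist":[0,0,0],"delta_pos":[0.002,0,-0.003],"grip":-1},{"twist":[0,0,0],"delta_pos":[0.002,0,-0.003],"grip":-1}]';python3 go.py r -.1015 .09 -.014
```

```text
clock: 16.2
ee_pos: [0.5896, 0.1147, -0.0128]
ee_rot: [3.14, -0.077, -0.012]
force: [-8.4, 1.3, -0.8]
gripper_width: 0.0005
grasp_force: 3.9
delta [ 0.0066 -0.      0.0012] twist [0.0662 0.4268 0.0782] rail xy [-0.1081  0.09  ] z -0.012777970047722846 F [-8.4474  1.276  -0.7607]
```

```bash
python3 -m handwheel '[{"twist":[0,0,0],"delta_pos":[0.001,0,0],"grip":-1},{"twist":[0,0,0],"delta_pos":[0.002,0,-0.0005],"grip":-1},{"twist":[0,0,0],"delta_pos":[0.003,0,-0.001],"grip":-1},{"twist":[0,0,0],"delta_pos":[0.003,0,-0.001],"grip":-1}]';python3 go.py r -.1015 .09 -.014
```

```text
clock: 16.7
ee_pos: [0.5929, 0.1154, -0.0117]
ee_rot: [-3.14, 0.076, 0.01]
force: [-5.4, 3.6, -1.3]
gripper_width: 0.0004
grasp_force: 2.7
delta [0.0033 0.0009 0.0022] twist [-0.0118  0.3694  0.1055] rail xy [-0.1048  0.0909] z -0.011737296286614018 F [-5.4082  3.5703 -1.2655]
```

```bash
python3 -m handwheel '[{"twist":[0,0,0],"delta_pos":[0.0005,0,0],"grip":-1},{"twist":[0,0,0],"delta_pos":[0.001,0,0],"grip":-1},{"twist":[0,0,0],"delta_pos":[0.0015,0,0],"grip":-1},{"twist":[0,0,0],"delta_pos":[0.002,0,0],"grip":-1},{"twist":[0,0,0],"delta_pos":[0.002,0,0],"grip":-1}]';python3 go.py r -.1015 .09 -.014
```

```text
clock: 17.32
ee_pos: [0.5942, 0.1156, -0.0117]
ee_rot: [-3.14, 0.076, 0.013]
force: [-8.7, 3.5, -0.3]
gripper_width: 0.0003
grasp_force: 4.4
delta [0.002  0.0011 0.0022] twist [-0.005   0.4601  0.1112] rail xy [-0.1035  0.0911] z -0.011749492011143454 F [-8.6719  3.507  -0.3373]
```

```bash
python3 -m handwheel '[{"twist":[0,0,0],"delta_pos":[0.001,0,0],"grip":-1},{"twist":[0,0,0],"delta_pos":[0.002,0,0],"grip":-1},{"twist":[0,0,0],"delta_pos":[0.003,0,-0.001],"grip":-1},{"twist":[0,0,0],"delta_pos":[0.003,0,-0.001],"grip":-1}]';python3 go.py r -.1015 .09 -.014
```

```text
clock: 17.82
ee_pos: [0.5942, 0.1155, -0.0115]
ee_rot: [3.14, -0.075, -0.021]
force: [-12.8, 3.1, 0.7]
gripper_width: 0.0007
grasp_force: 6.7
delta [0.002  0.001  0.0025] twist [0.0654 0.7789 0.1267] rail xy [-0.1035  0.091 ] z -0.01147651913370188 F [-12.8382   3.0655   0.7368]
```

```bash
python3 -m handwheel '[{"twist":[0,0,0],"delta_pos":[-0.005,0,0.001],"grip":-1},{"twist":[0,0,0],"delta_pos":[-0.022,0,0.001],"grip":-1},{"twist":[0,0,0],"delta_pos":[-0.032,0.05,0],"grip":-1},{"twist":[0,0,0],"delta_pos":[-0.032,0.1,0],"grip":-1},{"twist":[0,0,0],"delta_pos":[-0.032,0.15,0],"grip":-1},{"twist":[0,0,0],"delta_pos":[-0.032,0.18,0],"grip":-1},{"twist":[0,0,0],"delta_pos":[-0.032,0.18,0],"grip":-1},{"twist":[0,0,0],"delta_pos":[-0.032,0.18,0],"grip":-1},{"twist":[0,0,0],"delta_pos":[-0.032,0.18,0],"grip":-1}]';python3 go.py r -.11 -.09 -.013
```

```text
clock: 18.95
ee_pos: [0.5614, -0.0624, -0.0089]
ee_rot: [-3.14, 0.074, -0.002]
force: [-0.2, 0.5, 0.1]
gripper_width: 0.0004
grasp_force: 0.0
delta [0.0173 0.0017 0.0041] twist [-0.0477 -0.0697  0.1866] rail xy [-0.1273 -0.0883] z -0.008948587128028783 F [-0.2395  0.4661  0.1058]
```

```bash
python3 -m handwheel '[{"twist":[0,0,0],"delta_pos":[0.004,0.001,0.003],"grip":-1},{"twist":[0,0,0],"delta_pos":[0.008,0.001,0.003],"grip":-1},{"twist":[0,0,0],"delta_pos":[0.012,0.001,0.003],"grip":-1},{"twist":[0,0,0],"delta_pos":[0.015,0.001,0.003],"grip":-1},{"twist":[0,0,0],"delta_pos":[0.017,0.001,0.003],"grip":-1},{"twist":[0,0,0],"delta_pos":[0.019,0.001,0.003],"grip":-1},{"twist":[0,0,0],"delta_pos":[0.02,0.001,0.002],"grip":-1},{"twist":[0,0,0],"delta_pos":[0.021,0.001,0.002],"grip":-1},{"twist":[0,0,0],"delta_pos":[0.021,0.001,0.001],"grip":-1}]';python3 go.py r -.1035 -.09 -.013
```

```text
clock: 20.08
ee_pos: [0.58, -0.0664, -0.0108]
ee_rot: [3.14, -0.078, -0.005]
force: [-2.8, 0.1, -1.5]
gripper_width: 0.0006
grasp_force: 2.0
delta [ 0.005  -0.0014  0.0022] twist [0.0225 0.1813 0.0259] rail xy [-0.1085 -0.0914] z -0.01075603920844051 F [-2.8092  0.1199 -1.4836]
```

```bash
python3 -m handwheel '[{"twist":[0,0,0],"delta_pos":[0.001,0,0],"grip":-1},{"twist":[0,0,0],"delta_pos":[0.002,0,0],"grip":-1},{"twist":[0,0,0],"delta_pos":[0.003,0,0],"grip":-1},{"twist":[0,0,0],"delta_pos":[0.003,0,0],"grip":-1}]';python3 go.py r -.1035 -.09 -.013
```

```text
clock: 20.58
ee_pos: [0.5805, -0.0668, -0.0112]
ee_rot: [3.14, -0.079, -0.013]
force: [-8.9, 0.6, 0.8]
gripper_width: 0.0003
grasp_force: 4.5
delta [ 0.0045 -0.0017  0.0018] twist [ 0.0706  0.472  -0.0003] rail xy [-0.108  -0.0917] z -0.011184106908146516 F [-8.8922  0.5691  0.8131]
```

```bash
python3 -m handwheel '[{"twist":[0,0,0],"delta_pos":[0.001,0,0],"grip":-1},{"twist":[0,0,0],"delta_pos":[0.002,0,-0.001],"grip":-1},{"twist":[0,0,0],"delta_pos":[0.002,0,-0.001],"grip":-1}]';python3 go.py r -.1035 -.09 -.013
```

```text
clock: 20.95
ee_pos: [0.5812, -0.0671, -0.0105]
ee_rot: [3.139, -0.079, -0.017]
force: [-10.7, -0.4, 1.9]
gripper_width: 0.0005
grasp_force: 5.4
delta [ 0.0039 -0.002   0.0024] twist [ 0.0959  0.6241 -0.0099] rail xy [-0.1074 -0.092 ] z -0.010524479094210018 F [-10.7471  -0.4188   1.9072]
```

```bash
python3 -m handwheel '[{"twist":[0,0,0],"delta_pos":[0.001,0,-0.001],"grip":-1},{"twist":[0,0,0],"delta_pos":[0.002,0,-0.001],"grip":-1},{"twist":[0,0,0],"delta_pos":[0.002,0,-0.001],"grip":-1},{"twist":[0,0,0],"delta_pos":[0.002,0,-0.001],"grip":-1}]';python3 go.py r -.1035 -.09 -.013
```

```text
clock: 21.45
ee_pos: [0.5862, -0.0684, -0.0089]
ee_rot: [3.138, -0.079, -0.008]
force: [-6.7, -2.4, -0.8]
gripper_width: 0.0003
grasp_force: 2.9
delta [-0.0013 -0.003   0.0041] twist [ 0.135   0.2739 -0.0241] rail xy [-0.1022 -0.093 ] z -0.008868794861540075 F [-6.666  -2.4183 -0.8351]
```

```bash
python3 -m handwheel '[{"twist":[0,0,0],"delta_pos":[0.001,0,0],"grip":-1},{"twist":[0,0,0],"delta_pos":[0.003,0,0],"grip":-1},{"twist":[0,0,0],"delta_pos":[0.004,0,0],"grip":-1},{"twist":[0,0,0],"delta_pos":[0.004,0,0],"grip":-1}]';python3 go.py r -.1035 -.09 -.013
```

```text
clock: 21.95
ee_pos: [0.5859, -0.0684, -0.0098]
ee_rot: [3.138, -0.079, -0.021]
force: [-13.0, -1.9, 3.1]
gripper_width: 0.0004
grasp_force: 6.6
delta [-0.0009 -0.0031  0.0032] twist [ 0.1853  0.7788 -0.0261] rail xy [-0.1026 -0.0931] z -0.009777622335468021 F [-13.0079  -1.8814   3.1399]
```

```bash
python3 -m handwheel '[{"twist":[0,0,0],"delta_pos":[-0.008,0,0],"grip":-1},{"twist":[0,0,0],"delta_pos":[-0.025,0,0],"grip":-1},{"twist":[0,0,0],"delta_pos":[-0.03,-0.05,0],"grip":-1},{"twist":[0,0,0],"delta_pos":[-0.03,-0.1,0],"grip":-1},{"twist":[0,0,0],"delta_pos":[-0.03,-0.15,0],"grip":-1},{"twist":[0,0,0],"delta_pos":[-0.03,-0.182,0],"grip":-1},{"twist":[0,0,0],"delta_pos":[-0.03,-0.182,0],"grip":-1},{"twist":[0,0,0],"delta_pos":[-0.03,-0.182,0],"grip":-1},{"twist":[0,0,0],"delta_pos":[-0.02,-0.182,0],"grip":-1}]';python3 go.py r -.1035 .09 -.011
```

```text
clock: 23.08
ee_pos: [0.5821, 0.114, -0.0081]
ee_rot: [3.14, -0.081, 0.001]
force: [-0.6, -0.2, 0.7]
gripper_width: 0.0003
grasp_force: 0.0
delta [ 0.012  -0.0011  0.0029] twist [ 0.0557 -0.0201 -0.0831] rail xy [-0.1155  0.0889] z -0.008058828463124702 F [-0.5842 -0.1501  0.7129]
```

```bash
python3 -m handwheel '[{"twist":[0,0,0],"delta_pos":[0.005,0,0.002],"grip":-1},{"twist":[0,0,0],"delta_pos":[0.008,0,0.002],"grip":-1},{"twist":[0,0,0],"delta_pos":[0.01,0,0.002],"grip":-1},{"twist":[0,0,0],"delta_pos":[0.012,0,0.001],"grip":-1},{"twist":[0,0,0],"delta_pos":[0.014,0,0],"grip":-1},{"twist":[0,0,0],"delta_pos":[0.016,0,-0.001],"grip":-1},{"twist":[0,0,0],"delta_pos":[0.016,0,-0.001],"grip":-1}]';python3 go.py r -.1035 .09 -.011
```

```text
clock: 23.95
ee_pos: [0.5948, 0.1152, -0.0081]
ee_rot: [3.14, -0.077, -0.009]
force: [-5.0, 0.6, -0.2]
gripper_width: 0.0006
grasp_force: 2.4
delta [-0.0006  0.0008  0.0029] twist [0.0673 0.3101 0.0705] rail xy [-0.1029  0.0908] z -0.008100429187409462 F [-5.0267  0.5595 -0.1911]
```

Both ends now meet a hard stop, left at −102.9 mm and right at −102.2 mm, so the ledge is home. I'll retreat and rise, then measure where the fingertips are when open compared with closed, using the wrist camera numerically.

```bash
python3 -m handwheel '[{"twist":[0,0,0],"delta_pos":[-0.01,0,0],"grip":-1},{"twist":[0,0,0],"delta_pos":[-0.04,0,0],"grip":-1},{"twist":[0,0,0],"delta_pos":[-0.05,0,-0.05],"grip":-1},{"twist":[0,0,0],"delta_pos":[-0.05,0.04,-0.1],"grip":-1},{"twist":[0,0,0],"delta_pos":[-0.05,0.1,-0.14],"grip":-1},{"twist":[0,0,0],"delta_pos":[-0.05,0.15,-0.15],"grip":-1},{"twist":[0,0,0],"delta_pos":[-0.05,0.15,-0.15],"grip":-1}]'; python3 -c "
from go import *
snap('wrist','k0')"
python3 -m handwheel '[{"twist":[0,0,0],"delta_pos":[0,0,0],"grip":1},{"twist":[0,0,0],"delta_pos":[0,0,0],"grip":1},{"twist":[0,0,0],"delta_pos":[0,0,0],"grip":1},{"twist":[0,0,0],"delta_pos":[0,0,0],"grip":1}]'
python3 - <<'E'
from go import *
b=snap('wrist','k1').astype(int); a=cv2.imread('pics/k0.png')[:,:,::-1].astype(int)
d=np.abs(a-b).max(2)>40
for r in range(180,420,8): 
    c=np.where(d[r])[0]; print(r,len(c), (c.min(),c.max()) if len(c) else "", end=" | ")
w=model("wrist");st=arm.state();r=R.from_rotvec(st["ee_rot"]);g=st["gripper_width"];print(st["ee_pos"],g)
for z in(0,-.0187,-.03,-.04,-.05): print(z,[pix(w,st["ee_pos"]+r.apply([x,y,z])).round(1).tolist() for x,y in((0,g/2),(.0095,g/2),(-.0095,g/2),(.0095,g/2+.015))])
G=b.mean(2)
for c in(80,90,100,110,120,130,140,500,510,520,530,540,550): print(c,[int(v) for v in G[220:400:10,c]])
# ledge check: project home front edge
m=model("top"); snap("top"); print([w2rail(towld(m,d_["centre"])) for d_ in arm.spot_in("top","ledge")[:1]])
E
```

```text
clock: 24.82
ee_pos: [0.5415, -0.039, 0.1449]
ee_rot: [3.136, -0.094, 0.008]
force: [0.5, -0.0, -0.7]
gripper_width: 0.0004
grasp_force: 0.0
clock: 25.38
ee_pos: [0.5403, -0.0316, 0.1426]
ee_rot: [-3.141, 0.076, 0.001]
force: [-0.0, -0.2, -0.3]
gripper_width: 0.0326
grasp_force: 0.0
180 31 (np.int64(78), np.int64(629)) | 188 20 (np.int64(79), np.int64(417)) | 196 18 (np.int64(81), np.int64(417)) | 204 18 (np.int64(82), np.int64(416)) | 212 18 (np.int64(84), np.int64(416)) | 220 20 (np.int64(85), np.int64(415)) | 228 22 (np.int64(87), np.int64(414)) | 236 17 (np.int64(88), np.int64(414)) | 244 29 (np.int64(90), np.int64(413)) | 252 21 (np.int64(91), np.int64(413)) | 260 21 (np.int64(93), np.int64(412)) | 268 26 (np.int64(94), np.int64(411)) | 276 272 (np.int64(96), np.int64(491)) | 284 16 (np.int64(460), np.int64(505)) | 292 56 (np.int64(333), np.int64(514)) | 300 65 (np.int64(331), np.int64(511)) | 308 74 (np.int64(229), np.int64(581)) | 316 113 (np.int64(226), np.int64(593)) | 324 18 (np.int64(224), np.int64(410)) | 332 33 (np.int64(126), np.int64(411)) | 340 72 (np.int64(88), np.in
[... 1095 characters left out ...]
8, 34, 30, 27, 46, 50, 49, 49, 42, 23, 22]
130 [228, 227, 231, 227, 228, 227, 74, 41, 35, 32, 28, 29, 27, 34, 48, 31, 23, 22]
140 [230, 228, 232, 229, 229, 228, 76, 42, 37, 31, 27, 29, 26, 24, 24, 22, 23, 22]
500 [59, 59, 59, 58, 59, 33, 54, 22, 19, 21, 22, 26, 28, 28, 29, 28, 27, 50]
510 [60, 61, 59, 60, 61, 45, 31, 60, 22, 23, 25, 28, 29, 30, 30, 28, 26, 51]
520 [61, 59, 57, 59, 62, 58, 53, 42, 35, 25, 26, 30, 32, 32, 29, 27, 26, 51]
530 [60, 59, 62, 58, 58, 59, 58, 58, 58, 27, 29, 32, 33, 30, 27, 25, 26, 50]
540 [61, 59, 58, 58, 57, 58, 58, 58, 57, 56, 30, 33, 31, 28, 26, 40, 95, 51]
550 [61, 58, 59, 58, 58, 58, 58, 58, 57, 56, 44, 43, 50, 44, 92, 156, 120, 57]
[array([-0.0494, -0.1035])]
```

```bash
python3 go.py w .582 -.286 .15; python3 -m handwheel '[{"twist":[0,0,0],"delta_pos":[0.01,0.05,-0.01],"grip":1},{"twist":[0,0,0],"delta_pos":[0.02,0.1,-0.01],"grip":1},{"twist":[0,0,0],"delta_pos":[0.02,0.15,-0.01],"grip":1},{"twist":[0,0,0],"delta_pos":[0.02,0.18,-0.01],"grip":1},{"twist":[0,0,0],"delta_pos":[0.02,0.2,-0.01],"grip":1},{"twist":[0,0,0],"delta_pos":[0.02,0.2,-0.01],"grip":1},{"twist":[0,0,0],"delta_pos":[0.02,0.2,-0.01],"grip":1}]'
python3 - <<'E'
from go import *
for n in("wrist","top","side"):
    w=model(n); im=snap(n)
    hsv=cv2.cvtColor(im,cv2.COLOR_RGB2HSV); mk=cv2.inRange(hsv,(2,90,90),(13,200,255))
    k,l,s,c=cv2.connectedComponentsWithStats(cv2.morphologyEx(mk,cv2.MORPH_OPEN,np.ones((3,3))))
    print(n,[(s[i].tolist(),c[i].round(1).tolist()) for i in np.argsort(-s[1:,4])[:3]+1] if k>1 else None)
    for d in arm.spot_in(n,"mill")[:3]: q=towld(w,d["centre"]); print(d["confidence"],q,pix(w,q))
    print("pred crown pix",pix(w,[.582,-.286,.1]),"foot",pix(w,[.582,-.286,0]))
delta([.582,-.286,.15])
E
```

```text
delta [ 0.0541  0.2516 -0.0073] twist [0.0012 0.0068 0.0491] rail xy [-0.1499 -0.059 ] z 0.14273372190970526 F [-0.2971 -0.6971 -0.2676]
clock: 26.4
ee_pos: [0.5508, -0.2309, 0.1529]
ee_rot: [-3.14, 0.074, -0.0]
force: [0.1, -0.5, 0.6]
gripper_width: 0.0867
grasp_force: 0.0
wrist [([356, 155, 77, 72, 3615], [394.1, 188.8]), ([318, 8, 33, 90, 664], [339.2, 49.4]), ([255, 46, 11, 35, 210], [259.3, 63.6])]
0.97 [ 0.4604 -0.1965  0.1061] [277.1542 365.7468]
0.81 [ 0.5887 -0.2811  0.1079] [391.5984 191.1311]
0.66 [ 0.4337 -0.2742  0.0831] [375.8818 372.7361]
pred crown pix [396.5137 198.9445] foot [374.3019 180.236 ]
top None
0.97 [ 0.448  -0.1873  0.1068] [373.0452 336.9843]
0.64 [ 0.4177 -0.2658  0.0998] [413.3273 357.6598]
pred crown pix [429.2844 271.2447] foot [417.5983 278.098 ]
side [([346, 285, 33, 64, 1484], [361.2, 317.2]), ([406, 290, 3, 3, 9], [407.0, 291.0])]
0.87 [ 0.4516 -0.2016  0.0936] [255.3315 297.7854]
0.65 [ 0.4166 -0.2867  0.0818] [262.9887 354.7756]
0.49 [0.6267 0.0041 0.0214] [287.0123 217.8409]
pred crown pix [362.2188 295.7895] foot [357.2713 337.8821]
delta [0.0339 0.0523 0.003 ] twist [-0.0012 -0.0139  0.1057] rail xy [-0.1296 -0.2584] z 0.15300317820412437 F [ 0.3999 -0.2163 -0.69  ]
```

```bash
python3 -m handwheel '[{"twist":[0,0,0],"delta_pos":[0.02,0.03,0],"grip":1},{"twist":[0,0,0],"delta_pos":[0.037,0.051,0],"grip":1},{"twist":[0,0,0],"delta_pos":[0.037,0.051,0],"grip":1},{"twist":[0,0,0],"delta_pos":[0.037,0.051,0.01],"grip":1},{"twist":[0,0,0],"delta_pos":[0.037,0.051,0.01],"grip":1}]'
python3 - <<'E'
from go import *
n="wrist"; w=model(n); im=snap(n)
hsv=cv2.cvtColor(im,cv2.COLOR_RGB2HSV); mk=cv2.inRange(hsv,(2,90,90),(13,200,255))
k,l,s,c=cv2.connectedComponentsWithStats(cv2.morphologyEx(mk,cv2.MORPH_OPEN,np.ones((3,3))))
print([s[i].tolist() for i in np.argsort(-s[1:,4])[:2]+1])
i=np.argmax(s[1:,4])+1; x,y,ww,h,_=s[i]
print("centre", ray(w,[x+ww/2,y+h-ww/2],.098), [pix(w,[.585,-.285,z]).round(0).tolist() for z in(.098,.05)])
delta([.585,-.285,.03])
E
```

```text
clock: 27.32
ee_pos: [0.5836, -0.2841, 0.1416]
ee_rot: [-3.139, 0.075, 0.004]
force: [-0.3, -0.1, -0.6]
gripper_width: 0.0872
grasp_force: 0.0
[[291, 195, 64, 87, 3866], [256, 52, 35, 88, 666]]
centre [ 0.584  -0.2882  0.098 ] [[318.0, 249.0], [318.0, 230.0]]
delta [0.0011 0.0006 0.1122] twist [-0.0462  0.0913  0.11  ] rail xy [-0.0936 -0.3089] z 0.142192584314879 F [0.0271 0.144  0.4739]
```

```bash
python3 -m handwheel '[{"twist":[0,0,0],"delta_pos":[0.001,0.001,0.03],"grip":1},{"twist":[0,0,0],"delta_pos":[0.001,0.001,0.06],"grip":1},{"twist":[0,0,0],"delta_pos":[0.001,0.001,0.08],"grip":1},{"twist":[0,0,0],"delta_pos":[0.001,0.001,0.087],"grip":1},{"twist":[0,0,0],"delta_pos":[0.001,0.001,0.087],"grip":1},{"twist":[0,0,0],"delta_pos":[0.001,0.001,0.087],"grip":1}]'
python3 - <<'E'
from go import *
s=model("side"); im=snap("side"); snap("side","k5")
# hand dark region vs copper: rows of copper column
hsv=cv2.cvtColor(im,cv2.COLOR_RGB2HSV); mk=cv2.inRange(hsv,(2,90,60),(13,220,255))
k,l,st,c=cv2.connectedComponentsWithStats(mk); print([st[i].tolist() for i in np.argsort(-st[1:,4])[:3]+1])
print([pix(s,[.5845,-.2865,z]).round(1).tolist() for z in(0,.052,.079,.121)])
delta([.585,-.2865,.03])
E
```

```text
clock: 28.12
ee_pos: [0.5867, -0.2871, 0.0571]
ee_rot: [3.14, -0.078, 0.003]
force: [0.7, -0.5, 0.1]
gripper_width: 0.0871
grasp_force: 0.0
[[345, 284, 30, 66, 1351], [367, 274, 3, 4, 9], [500, 240, 3, 2, 3]]
[[358.7, 337.4], [361.3, 316.4], [362.7, 304.8], [365.0, 285.5]]
delta [-0.0016 -0.0005  0.027 ] twist [ 0.0436 -0.1075  0.0257] rail xy [-0.091  -0.3114] z 0.05696546448209986 F [ 0.5856 -0.5456  0.0915]
```

```bash
python3 -m handwheel '[{"twist":[0,0,0],"delta_pos":[-0.001,0,0.006],"grip":1},{"twist":[0,0,0],"delta_pos":[-0.002,0,0.012],"grip":1},{"twist":[0,0,0],"delta_pos":[-0.002,0,0.017],"grip":1},{"twist":[0,0,0],"delta_pos":[-0.002,0,0.021],"grip":1},{"twist":[0,0,0],"delta_pos":[-0.002,0,0.025],"grip":1},{"twist":[0,0,0],"delta_pos":[-0.002,0,0.026],"grip":1},{"twist":[0,0,0],"delta_pos":[-0.002,0,0.026],"grip":1}]'
python3 - <<'E'
from go import *
im=snap("side","k6"); hsv=cv2.cvtColor(im,cv2.COLOR_RGB2HSV); mk=cv2.inRange(hsv,(2,90,60),(13,220,255))
k,l,st,c=cv2.connectedComponentsWithStats(mk); print([st[i].tolist() for i in np.argsort(-st[1:,4])[:2]+1])
g=im.mean(2); print([int(v) for v in g[250:345:4,363]]); print([int(v) for v in g[250:345:4,385]])
E
```

```text
clock: 29.1
ee_pos: [0.5839, -0.2867, 0.0299]
ee_rot: [3.141, -0.078, 0.0]
force: [-0.6, -0.5, 0.1]
gripper_width: 0.0871
grasp_force: 0.0
[[345, 291, 29, 59, 1048], [363, 293, 12, 9, 60]]
[13, 8, 11, 11, 14, 20, 26, 27, 25, 94, 131, 110, 57, 57, 76, 51, 81, 98, 104, 107, 113, 114, 118, 115]
[14, 14, 15, 12, 27, 26, 65, 75, 73, 75, 75, 44, 26, 47, 61, 84, 63, 29, 20, 22, 11, 15, 32, 30]
```

```bash
python3 -m handwheel '[{"twist":[0,0,0],"delta_pos":[0,0,0],"grip":-0.3},{"twist":[0,0,0],"delta_pos":[0,0,0],"grip":-0.6},{"twist":[0,0,0],"delta_pos":[0,0,0],"grip":-1},{"twist":[0,0,0],"delta_pos":[0,0,0],"grip":-1},{"twist":[0,0,0],"delta_pos":[0,0,0],"grip":-1},{"twist":[0,0,0],"delta_pos":[0,0,0],"grip":-1},{"twist":[0,0,0],"delta_pos":[0,0,0],"grip":-1}]' 20
```

```text
clock: 30.02
ee_pos: [0.5838, -0.287, 0.0299]
ee_rot: [3.14, -0.078, 0.0]
force: [-0.1, -0.3, 0.1]
gripper_width: 0.0415
grasp_force: 20.0
```

```bash
python3 -m handwheel '[{"twist":[0,0,0],"delta_pos":[0,0,-0.005],"grip":-1},{"twist":[0,0,0],"delta_pos":[0,0,-0.015],"grip":-1},{"twist":[0,0,0],"delta_pos":[0,0,-0.035],"grip":-1},{"twist":[0,0,0],"delta_pos":[0,0,-0.06],"grip":-1},{"twist":[0,0,0],"delta_pos":[0,0,-0.07],"grip":-1},{"twist":[0,0,0],"delta_pos":[0,0,-0.07],"grip":-1},{"twist":[0,0,0],"delta_pos":[0,0,-0.07],"grip":-1}]'
python3 - <<'E'
from go import *
im=snap("side","k7"); hsv=cv2.cvtColor(im,cv2.COLOR_RGB2HSV); mk=cv2.inRange(hsv,(2,90,60),(13,220,255))
k,l,st,c=cv2.connectedComponentsWithStats(mk); print([(st[i].tolist(),c[i].round(1)) for i in np.argsort(-st[1:,4])[:2]+1])
i=np.argmax(st[1:,4])+1
for r in range(st[i][1],st[i][1]+st[i][3],5): q=np.where(l[r]==i)[0]; print(r,q.min(),q.max(),end="; ")
s=model("side");print([pix(s,[.5838,-.2868,z+.07]).round(1).tolist() for z in(0,.052,.079,.121)])
delta(rail2w(-.053,-.004,.1))
E
```

```text
clock: 30.9
ee_pos: [0.583, -0.2865, 0.0991]
ee_rot: [-3.14, 0.078, 0.003]
force: [-1.1, -0.3, -3.2]
gripper_width: 0.0418
grasp_force: 20.0
[([347, 254, 31, 67, 1127], array([360.3, 295. ])), ([386, 289, 23, 15, 63], array([399.5, 298.3]))]
254 353 353; 259 351 356; 264 351 356; 269 352 360; 274 351 364; 279 354 368; 284 354 369; 289 353 368; 294 350 367; 299 348 376; 304 348 376; 309 347 375; 314 349 374; 319 355 368; [[361.9, 309.0], [364.8, 285.3], [366.4, 272.1], [369.0, 250.2]]
delta [ 0.0418 -0.307  -0.0011] twist [-0.0361  0.1087  0.03  ] rail xy [-0.0946 -0.311 ] z 0.09882995394020017 F [ 0.32   -0.4378 -2.9129]
```

```bash
python3 -m handwheel '[{"twist":[0,0,0],"delta_pos":[0.005,-0.03,0],"grip":-1},{"twist":[0,0,0],"delta_pos":[0.01,-0.07,0],"grip":-1},{"twist":[0,0,0],"delta_pos":[0.02,-0.12,0],"grip":-1},{"twist":[0,0,0],"delta_pos":[0.03,-0.17,0],"grip":-1},{"twist":[0,0,0],"delta_pos":[0.035,-0.22,0],"grip":-1},{"twist":[0,0,0],"delta_pos":[0.041,-0.26,0],"grip":-1},{"twist":[0,0,0],"delta_pos":[0.041,-0.29,0],"grip":-1},{"twist":[0,0,0],"delta_pos":[0.041,-0.307,0],"grip":-1},{"twist":[0,0,0],"delta_pos":[0.041,-0.307,0],"grip":-1},{"twist":[0,0,0],"delta_pos":[0.041,-0.307,0],"grip":-1}]'
python3 -m handwheel '[{"twist":[0,0,0],"delta_pos":[0,0,0],"grip":-1},{"twist":[0,0,0],"delta_pos":[0,0,0],"grip":-1}]'
python3 - <<'E'
from go import *
im=snap("side","k8"); hsv=cv2.cvtColor(im,cv2.COLOR_RGB2HSV); mk=cv2.inRange(hsv,(2,90,60),(11,220,255))
k,l,st,c=cv2.connectedComponentsWithStats(mk); print([(st[i].tolist(),c[i].round(1)) for i in np.argsort(-st[1:,4])[:2]+1])
i=np.argmax(st[1:,4])+1
for r in range(st[i][1],st[i][1]+st[i][3],4): q=np.where(l[r]==i)[0]; print(r,q.min(),q.max(),end="; ")
s=model("side");e=arm.state()["ee_pos"];print([pix(s,[e[0],e[1],z+e[2]-.0299]).round(1).tolist() for z in(0,.052,.079,.121)])
delta(rail2w(-.054,-.004,.047))
E
```

```text
clock: 32.2
ee_pos: [0.6398, 0.0155, 0.0995]
ee_rot: [3.139, -0.082, -0.001]
force: [0.5, -0.8, -2.5]
gripper_width: 0.042
grasp_force: 20.0
clock: 32.45
ee_pos: [0.64, 0.0166, 0.0999]
ee_rot: [3.14, -0.081, 0.0]
force: [0.2, -0.2, -2.8]
gripper_width: 0.0417
grasp_force: 20.0
[([276, 145, 24, 54, 727], array([286.7, 176. ])), ([386, 302, 9, 2, 11], array([389.7, 302.5]))]
145 276 277; 149 276 281; 153 277 289; 157 277 289; 161 280 289; 165 282 289; 169 282 289; 173 281 289; 177 280 297; 181 279 298; 185 279 298; 189 279 299; 193 280 299; 197 283 294; [[289.0, 192.2], [288.6, 169.4], [288.3, 156.9], [287.8, 136.5]]
delta [-0.0012 -0.0012  0.0529] twist [ 0.0191 -0.0047 -0.0463] rail xy [-0.0528 -0.0051] z 0.09985591499856133 F [-0.4122 -0.227  -2.4191]
```

```bash
python3 -m handwheel '[{"twist":[0,0,0],"delta_pos":[-0.0015,0,0.015],"grip":-1},{"twist":[0,0,0],"delta_pos":[-0.0015,0,0.03],"grip":-1},{"twist":[0,0,0],"delta_pos":[-0.0015,0,0.04],"grip":-1},{"twist":[0,0,0],"delta_pos":[-0.0015,0,0.046],"grip":-1},{"twist":[0,0,0],"delta_pos":[-0.0015,0,0.049],"grip":-1},{"twist":[0,0,0],"delta_pos":[-0.0015,0,0.0505],"grip":-1},{"twist":[0,0,0],"delta_pos":[-0.0015,0,0.0505],"grip":-1},{"twist":[0,0,0],"delta_pos":[-0.0015,0,0.0505],"grip":-1}]'; python3 go.py r -.054 -.004 .047
```

```text
clock: 33.5
ee_pos: [0.6387, 0.0179, 0.0498]
ee_rot: [3.141, -0.078, 0.001]
force: [0.0, 0.1, -3.6]
gripper_width: 0.0418
grasp_force: 20.0
delta [ 0.0001 -0.0002  0.0028] twist [-0.0002 -0.0469  0.0285] rail xy [-0.0541 -0.0042] z 0.049755858132913236 F [ 0.0407  0.1    -3.5661]
```

```bash
python3 -m handwheel '[{"twist":[0,0,0],"delta_pos":[0,0,0.001],"grip":-1},{"twist":[0,0,0],"delta_pos":[0,0,0.002],"grip":-1},{"twist":[0,0,0],"delta_pos":[0,0,0.003],"grip":-1},{"twist":[0,0,0],"delta_pos":[0,0,0.003],"grip":-1},{"twist":[0,0,0],"delta_pos":[0,0,0.003],"grip":-1}]'; python3 go.py r -.054 -.004 .047
```

```text
clock: 34.12
ee_pos: [0.6389, 0.0179, 0.0469]
ee_rot: [3.141, -0.078, 0.002]
force: [0.1, -1.0, 1.6]
gripper_width: 0.0413
grasp_force: 20.0
delta [-0.     -0.0002 -0.0001] twist [ 0.0028 -0.0606  0.026 ] rail xy [-0.054  -0.0042] z 0.04686630252047103 F [ 0.1087 -0.9575  1.5984]
```

The wrist force changed from −3.6 to +1.6 N, so the mill is standing on the tray floor. I'll release it and rise.

```bash
python3 -m handwheel '[{"twist":[0,0,0],"delta_pos":[0,0,0],"grip":0.2},{"twist":[0,0,0],"delta_pos":[0,0,0],"grip":0.6},{"twist":[0,0,0],"delta_pos":[0,0,0],"grip":1},{"twist":[0,0,0],"delta_pos":[0,0,0],"grip":1},{"twist":[0,0,0],"delta_pos":[0,0,0],"grip":1},{"twist":[0,0,0],"delta_pos":[0,0,0],"grip":1},{"twist":[0,0,0],"delta_pos":[0,0,0],"grip":1}]'
python3 -m handwheel '[{"twist":[0,0,0],"delta_pos":[0,0,-0.01],"grip":1},{"twist":[0,0,0],"delta_pos":[0,0,-0.03],"grip":1},{"twist":[0,0,0],"delta_pos":[0,0,-0.06],"grip":1},{"twist":[0,0,0],"delta_pos":[0,0,-0.1],"grip":1},{"twist":[0,0,0],"delta_pos":[0,0,-0.14],"grip":1},{"twist":[0,0,0],"delta_pos":[0,0,-0.17],"grip":1},{"twist":[0,0,0],"delta_pos":[-0.08,0.05,-0.17],"grip":1},{"twist":[0,0,0],"delta_pos":[-0.13,0.1,-0.17],"grip":1},{"twist":[0,0,0],"delta_pos":[-0.13,0.15,-0.17],"grip":1},{"twist":[0,0,0],"delta_pos":[-0.13,0.2,-0.17],"grip":1}]'
python3 -m handwheel '[{"twist":[0,0,0],"delta_pos":[0,0.06,0],"grip":1},{"twist":[0,0,0],"delta_pos":[0,0.12,0],"grip":1},{"twist":[0,0,0],"delta_pos":[0,0.16,0],"grip":1},{"twist":[0,0,0],"delta_pos":[0,0.16,0],"grip":1}]'
python3 - <<'E'
from go import *
for n in("side","top"):
    im=snap(n,"f"+n); hsv=cv2.cvtColor(im,cv2.COLOR_RGB2HSV); mk=cv2.inRange(hsv,(2,90,60),(11,220,255))
    k,l,st,c=cv2.connectedComponentsWithStats(mk); print(n,[st[i].tolist() for i in np.argsort(-st[1:,4])[:2]+1])
    s=model(n);m_=rail2w(-.054,-.0042,0);print([pix(s,[m_[0],m_[1],z]).round(1).tolist() for z in(.017,.069,.138)])
    for t in("mill","mug_1","pinch_bowl","tin_1","ledge"):
        for d in arm.spot_in(n,t)[:4]: print(t,round(d["confidence"],2),towld(s,d["centre"]),end=" ")
    print()
# front-board outer top edge vs home prediction, wood mask in top view
hsv=cv2.cvtColor(im,cv2.COLOR_RGB2HSV); mk=cv2.inRange(hsv,(12,70,90),(25,200,255)); mk[:150]=0
mk[330:]=0; mk[:,:190]=0; mk[:,360:]=0
m=model("top")
for y in(.11,.07,.03,-.03,-.07,-.11):
    p=pix(m,rail2w(-.092,y,.039)); q=np.where(mk[:,int(round(p[0]))])[0]; print(p.round(1),"wood rows",(q.min(),q.max()) if len(q) else None)
E
```

```text
clock: 35.0
ee_pos: [0.6384, 0.018, 0.0463]
ee_rot: [3.141, -0.078, 0.0]
force: [0.0, 1.5, -0.4]
gripper_width: 0.0866
grasp_force: 0.0
clock: 36.25
ee_pos: [0.4985, -0.1708, 0.2188]
ee_rot: [3.139, -0.075, 0.005]
force: [0.9, -0.4, -0.8]
gripper_width: 0.0871
grasp_force: 0.0
clock: 36.75
ee_pos: [0.4905, -0.334, 0.2176]
ee_rot: [3.138, -0.088, 0.002]
force: [0.3, 0.3, -0.2]
gripper_width: 0.0872
grasp_force: 0.0
side [[279, 201, 22, 20, 287], [400, 296, 5, 4, 9]]
[[288.8, 213.6], [288.3, 192.5], [287.6, 162.0]]
mill 0.91 [ 0.451  -0.2051  0.0937] mill 0.67 [ 0.4161 -0.2898  0.08  ] mill 0.66 [0.6274 0.0014 0.0357] mug_1 0.7 [ 0.7806 -0.267   0.0688] tin_1 0.91 [ 0.6891 -0.3314  0.0546] ledge 0.75 [ 0.6077 -0.0057  0.0217] 
top [[264, 214, 24, 32, 370], [442, 121, 2, 3, 4]]
[[278.7, 235.9], [276.6, 230.1], [273.5, 221.4]]
mill 0.59 [ 0.4172 -0.2694  0.1053] mug_1 0.83 [ 0.7923 -0.2635  0.0488] pinch_bowl 0.7 [0.8173 0.0859 0.0231] tin_1 0.9 [ 0.696  -0.3114  0.0555] 
[220.7 242.9] wood rows (np.int64(213), np.int64(245))
[239.4 245.8] wood rows (np.int64(202), np.int64(245))
[258.4 248.8] wood rows (np.int64(220), np.int64(248))
[287.  253.2] wood rows (np.int64(224), np.int64(253))
[306.2 256.2] wood rows (np.int64(227), np.int64(255))
[325.4 259.1] wood rows (np.int64(230), np.int64(258))
```

```bash
python3 -m handwheel '[{"twist":[0,0,0],"delta_pos":[0,0.05,-0.02],"grip":1},{"twist":[0,0,0],"delta_pos":[-0.03,0.1,-0.02],"grip":1},{"twist":[0,0,0],"delta_pos":[-0.06,0.15,-0.02],"grip":1},{"twist":[0,0,0],"delta_pos":[-0.1,0.2,-0.02],"grip":1},{"twist":[0,0,0],"delta_pos":[-0.15,0.24,-0.02],"grip":1},{"twist":[0,0,0],"delta_pos":[-0.2,0.28,-0.02],"grip":1},{"twist":[0,0,0],"delta_pos":[-0.24,0.3,-0.02],"grip":1},{"twist":[0,0,0],"delta_pos":[-0.24,0.3,-0.02],"grip":1},{"twist":[0,0,0],"delta_pos":[-0.24,0.3,-0.02],"grip":1}]'
python3 - <<'E'
from go import *
im=snap("side","fs2"); hsv=cv2.cvtColor(im,cv2.COLOR_RGB2HSV); mk=cv2.inRange(hsv,(2,90,60),(11,220,255))
k,l,st,c=cv2.connectedComponentsWithStats(mk); i=np.argmax(st[1:,4])+1; print(st[i])
for r in range(st[i][1],st[i][1]+st[i][3],5): q=np.where(l[r]==i)[0]; print(r,q.min(),q.max(),end="; ")
print([w2rail(towld(model("side"),d["centre"])) for d in arm.spot_in("side","ledge")[:1]],arm.state()["force"])
E
```

```text
clock: 38.48
ee_pos: [0.2378, -0.617, 0.2363]
ee_rot: [-3.14, 0.077, -0.002]
force: [1.9, -1.0, -0.6]
gripper_width: 0.0873
grasp_force: 0.0
[502 240   1   1   1]
240 502 502; [] [-0.1748  0.2538  0.2897]
```

```bash
python3 -m handwheel '[{"twist":[0,0,0],"delta_pos":[-0.03,0.02,0.03],"grip":1},{"twist":[0,0,-10],"delta_pos":[-0.05,0.03,0.04],"grip":1},{"twist":[0,0,-19],"delta_pos":[-0.05,0.03,0.04],"grip":1},{"twist":[0,0,-19],"delta_pos":[-0.05,0.03,0.04],"grip":1}]'
python3 - <<'E'
from go import *
for n in("side","top"):
    im=snap(n,"g"+n); hsv=cv2.cvtColor(im,cv2.COLOR_RGB2HSV); mk=cv2.inRange(hsv,(2,90,60),(11,220,255))
    k,l,st,c=cv2.connectedComponentsWithStats(mk); i=np.argmax(st[1:,4])+1; print(n,st[i])
    for r in range(st[i][1],st[i][1]+st[i][3],5): q=np.where(l[r]==i)[0]; print(r,q.min(),q.max(),end="; ")
    for t in("ledge","mug_1","pinch_bowl","tin_1"):
        for d in arm.spot_in(n,t)[:1]: w=towld(model(n),d["centre"]); print(t,w,w2rail(w))
E
```

```text
clock: 39.08
ee_pos: [0.1873, -0.6443, 0.1962]
ee_rot: [-3.11, -0.442, -0.002]
force: [0.5, -1.1, 0.1]
gripper_width: 0.0871
grasp_force: 0.0
side [276 163  24  58 866]
163 292 292; 168 295 298; 173 276 298; 178 278 296; 183 279 296; 188 281 294; 193 282 295; 198 281 296; 203 279 298; 208 279 298; 213 279 299; 218 283 295; ledge [ 0.6269 -0.0195  0.0189] [-0.064  -0.0422]
mug_1 [ 0.7781 -0.2655  0.0661] [ 0.0993 -0.2803]
pinch_bowl [0.8111 0.0875 0.0275] [0.1146 0.0739]
tin_1 [ 0.6878 -0.3307  0.0559] [ 0.0123 -0.3499]
top [264 214  24  32 432]
214 270 278; 219 265 284; 224 264 285; 229 265 286; 234 269 287; 239 270 286; 244 275 281; ledge [0.6338 0.0058 0.0214] [-0.0584 -0.0165]
mug_1 [ 0.7951 -0.2688  0.0496] [ 0.1164 -0.2827]
pinch_bowl [0.8179 0.0866 0.0196] [0.1213 0.0734]
tin_1 [ 0.6964 -0.3127  0.0547] [ 0.02   -0.3315]
```

Both cameras show the mill upright on the docked ledge and the bystanders where they were, and the arm is clear.

```bash
python3 -c "
from rig import arm
print(arm.close_job())"
```

```text
the job is handed in; nothing more can be done
None
```

The job is handed in at about 39 s; no verdict came back. The ledge is pushed home at both ends (about 13 N at most in the readings), the copper mill stands upright on it and is let go, and the mug, bowl and tin have not moved.

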